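Put the stray meat mallet away in the prep drawer

TASK

The meat mallet was shoved into the gap under the drawer unit: with the drawer still shut, draw it out by its handle, lay it flat with its head on the chopping board and let go. Then pull the drawer wide open by its handle, pick the mallet up again by its heavy head and lay it flat in the drawer's wide empty bay; set it down each time rather than dropping it. Leave the drawer open for the next tools, and do not disturb the bottles, carton, jar, dish or chopstick holder.

Things in the scene. Friction and masses are not known exactly. Their poses are not given: they have to be found in the camera images.
- mallet: Meat mallet, 200 mm long, about 0.3 kg: grey metal head 50 (x) x 60 (y) x 50 (z) mm, dark wooden handle 24 wide, 22 thick, 150 long, running to -x. Origin: centre of the head's underside; x along the handle towards the head, z up. Lies flat on its head, handle axis 25 mm up. At the start the head is in the gap under the drawer, the handle end sticking out about 125 to 150 mm past the front face.
- mallet_head (a point): Centre of the mallet's head (axes as the mallet). The head can be gripped across its 60 mm studded faces (closing along its y).
- mallet_end (a point): Free end of the mallet's handle, on its axis, 175 mm from the head's centre.
- cabinet_front (a point): Fixed drawer unit (the cabinet), grey metal, wooden top, 280 deep (x) x 360 wide (y) x 155 mm high. This point: middle of its front face's lower edge, on the counter; x points into the cabinet (away from the robot, within 0.2 rad), y along its front, z up. Under the drawer is a gap open to the front at counter level, 336 mm wide, 66 mm high.
- drawer (a joint): How far the drawer is pulled out, m: 0 shut, 0.18 at its stop (start 0 to 0.008). It slides straight along cabinet_front's -x; light friction of about 2 N, no catch or spring, stays where it is left.
- drawer_handle (a point): Middle of the drawer's dark horizontal bar handle: 11 mm thick, 120 mm long along y, standing 35 mm off the white drawer front, 125 mm above the counter, 30 mm below the cabinet's top. Moves with the drawer; axes as cabinet_front.
- drawer_bay (a point): Middle of the front edge of the floor of the drawer's wide empty bay, at the foot of its inner front wall, 79 mm above the counter; moves with the drawer, axes as cabinet_front. The bay runs 228 mm to +x and 115.5 mm to either side in y, walls 46 mm high; the white front's top is 142 mm above the counter. With the drawer out by d, the first d - 20 mm (x) are open above. The mallet fits lying along y.
- board: Fixed pale wooden chopping board, 270 (x) x 230 (y) x 15 mm thick. Origin: centre of its underside.
- carton: Red drink carton, 75 x 75 mm, 200 mm high, standing. Bystander. Origin: centre of its underside.
- sauce: Amber sauce bottle with a red cap, 72 mm across, 230 mm high. Bystander. Origin: centre of its underside.
- mayo: White bottle with a yellow cap, 60 mm across, 190 mm high. Bystander. Origin: centre of its underside.
- jar: Reddish jar with a red lid, 70 mm across, 100 mm high. Bystander. Origin: centre of its underside.
- dish: Small blue sauce dish, 90 mm across, 28 mm high. Bystander. Origin: centre of its underside.
- holder: Steel holder full of black chopsticks, 110 mm across the foot, 190 mm high. Bystander. Origin: centre of its underside.
There are look-alikes about, which are no part of the job. What is shaped like the mallet but purple is not meant.

How it is judged:
By the outcome, as a careful person would: the job done as asked, in the order asked, and still so for the second after the job is handed in, with the robot touching nothing.
It also fails if it takes over 72 s, if anything falls off the work surface, if the arm or the gripper's body presses on something with over 40 N, if the wrist force passes 120 N, or if a joint passes its speed limit or range.

ROBOT

A 7-joint arm with a two-finger parallel gripper is mounted at the origin on the work surface. World frame = base frame: x ahead of the robot, y to its left, z up, the work surface at z = 0. Lengths are in m, angles in rad, forces in N, time in s.
With the tool pointing down it reaches from about 0.425 to 0.875 m from the base axis. Payload 4.7 kg.
Tool frame: the origin (TCP) lies at the very end of the fingers, on their centre line; the grasp point (between the pads) lies 19 mm behind it; z points along the fingers, y is the line along which they close (so a half turn about z gives the same grasp; the last joint's range is limited). The gripper opens to 87 mm and grips with 3 to 60 N. Pads are 19 mm wide; open, the fingers measure 117 mm over their backs; the gripper's body (75 mm by 190 mm) begins 51 mm behind the grasp point.
Start: joints at [-1.117, 0.321, -0.07, 1.45, 0.023, 1.371, -0.057], TCP at [0.277, 0.588, 0.223] pointing down, gripper open.
Joint ranges: [-2.86, 2.86], [-0.3, 2.09], [-1.38, 1.24], [0.06, 2.45], [-1.56, 4.7], [0.09, 2.05], [-2.69, 2.69]. Speed limits (rad/s): [2.57, 2.57, 3.14, 3.14, 3.14, 3.14, 3.14].

INTERFACE

Orientations are given as a rotation vector (axis times angle).
In Python, from bench import ctrl, vision gives the robot as it stands.
- The arm moves only by the tool jog_arm, never from a script. Its argument "increments" is a list of rows, each an object of numbers: "tx", "ty", "tz": the shift along the tool's x, y, z in mm; "wx", "wy", "wz": the turn, a rotation vector about the tool's x, y, z in rad; "gripper": the opening, from 0 (shut) to 1 (fully open). In form: [{"tx": .., "ty": .., "tz": .., "wx": .., "wy": .., "wz": .., "gripper": ..}, ...]. A call has exactly 5 rows; each row is the pose to reach, as a shift and turn from the pose commanded when the call began, along the tool's axes at that moment; what a row does not reach only later rows make up. A row lasts 1/12 s, in which the tool goes at most 41.7 mm and 7.16 degrees, less where a joint would pass 70% of its speed; a pose out of reach is approached as far as the arm can. A call with a gripper value outside its range is refused whole. The fingers move at their own pace and stop on an object; "grip_force" is the grip in N (left out, the last holds). Time passes only in rows, so rows that repeat a pose let the fingers close, or fill a call up. It gives the time, the measured TCP pose, the force, the opening and the grip force at its end, in the units of the state.
- ctrl.get_state(): the state, without advancing time (a new reading comes with each control period).
- vision.get_image(name): name is "scene" or "top"; returns a dict with "color" (384x512x3 uint8, blue, green, red), "fx", "fy", "cx", "cy" (pixels), "k1" (the pictures are not rectified: a ray, as slopes to the right and down, at radius r is drawn at 1 + k1 r^2 times it, then the intrinsics apply), "extrinsics" (4x4, takes a point from world to camera coordinates). Camera axes: x right, y down, z forward; pixel columns grow to the right and rows downward; lengths in m; the calibration is good to about 2 mm. A picture is of the moment at which its call begins. There is no depth.
- ctrl.close_job(): hands the job in; it is judged then, once.
Trained networks look in the newest picture that a camera, given by its name, has taken for a name from the list of things; names that differ only in an ending like _2 or _b are one class to them, and where a whole thing is asked for, a point or a joint stands for the part that bears it (a point fixed in the world has none). Each returns a list of dicts, best first, with "conf" (0 to 1); they miss things now and then, are a little off and sometimes report something else, mostly with a low value. They report only what shows in the picture. A call takes as long as a camera call. They do not tell look-alikes from the thing itself.
- vision.spot_in(camera, thing): "bbox" ([left, top, right, bottom] in pixels, round what is visible of it).
The state is a dict: "time": time; "joint_positions": joint angles; "qd": joint speeds; "joint_torque": joint torques, N m; "position": TCP position; "tool_rot": TCP orientation; "ft_force": force on the tool from outside, world axes, zero at the start; "torque": the same for the moment, N m; "grip_width": opening from 0.0 (shut) to 1.0 (fully open); "grip_force": force on a finger pad.
Only numpy, scipy, OpenCV 4.12 (cv2) and the standard library are available. Lean on these libraries where they do the work, as an engineer would, in place of code of your own. Each camera call takes 0.05 s, during which the arm holds its last target. There are 200 camera calls.

## Working session

There is one attempt and no reset: what is moved stays moved. The work goes in short steps, Python scripts to look and compute and a tool call to move; the robot and the scene stay as the last step left them, time stands still between calls to the robot, and variables do not carry over. Pictures are saved under pics/ and viewed, at most 10 in all, crops included, and the job is handed in when it is done.

Besides the shell and the picture viewer there is one more tool, called as name([rows], argument=value, ...), one row to a line, values as JSON. jog_arm: Moves the arm, as the interface text tells. Its arguments: {"type":"object","properties":{"increments":{"type":"array"},"grip_force":{"type":"number"}},"required":["increments"]}

```bash
ls; mkdir -p pics
cat > h.py <<'E'
import numpy as np, cv2
from bench import ctrl, vision
E
python3 - <<'E'
from h import *
ims=[]
for n in("scene","top"):
    d=vision.get_image(n); cv2.imwrite(f"pics/{n}1.png",d["color"])
    print(n,d["fx"],d["cx"],d["cy"],d["k1"],np.round(d["extrinsics"],3).tolist())
    for t in("mallet","drawer_handle","drawer","board","carton","sauce","mayo","jar","dish","holder"):
        print(t,[(np.round(b["bbox"]).astype(int).tolist(),round(b["conf"],2)) for b in vision.spot_in(n,t)])
print(ctrl.get_state())
E
```

```text
pics
scene 477.32226066216384 259.20770069526975 197.52903594238123 0.020335680981540188 [[-1.0, -0.014, 0.012, 0.53], [-0.018, 0.878, -0.479, 0.016], [-0.004, -0.479, -0.878, 1.702], [0.0, 0.0, 0.0, 1.0]]
mallet [([291, 161, 344, 184], 0.94), ([214, 167, 255, 184], 0.57)]
drawer_handle [([214, 166, 257, 178], 0.61), ([198, 135, 227, 222], 0.6)]
drawer [([202, 136, 222, 216], 0.97)]
board [([221, 241, 315, 316], 0.58)]
carton [([223, 63, 249, 108], 0.69), ([297, 116, 319, 141], 0.69)]
sauce [([256, 57, 271, 107], 0.8), ([218, 237, 313, 316], 0.4)]
mayo [([278, 60, 298, 105], 0.78)]
jar [([237, 337, 263, 368], 0.93)]
dish [([297, 116, 320, 138], 0.87), ([256, 54, 272, 110], 0.38)]
holder [([180, 232, 212, 276], 0.6)]
top 456.3478125822641 255.11083197797228 191.24981183203502 -0.1530662702369893 [[0.002, -1.0, -0.009, 0.035], [-0.982, -0.001, -0.187, 0.568], [0.187, 0.009, -0.982, 1.404], [0.0, 0.0, 0.0, 1.0]]
mallet [([289, 153, 309, 196], 0.86), ([290, 236, 312, 297], 0.72)]
drawer_handle [([227, 138, 333, 161], 0.86)]
drawer [([227, 136, 330, 161], 0.8)]
board [([136, 169, 222, 262
[... 404 characters left out ...]
tions': array([-1.11691115,  0.32099028, -0.07009174,  1.45049488,  0.02259021,
        1.37080033, -0.05690806]), 'qd': array([ 1.22906965e-03, -9.84296251e-04,  1.77171687e-03, -3.34145760e-05,
       -5.72126841e-04, -2.10056807e-03,  2.78367524e-05]), 'joint_torque': array([ 4.66117963e-04, -4.91106892e+01, -4.02921746e-01, -3.12782586e+01,
       -6.36034040e-02,  3.33118241e-02,  1.25563670e-05]), 'position': array([0.27676785, 0.58815681, 0.22259535]), 'tool_rot': array([6.85245308e-01, 3.06589106e+00, 1.31780244e-04]), 'ft_force': array([0.16012697, 0.42956448, 0.32508626]), 'torque': array([ 0.04943276,  0.03608294, -0.02226667]), 'grip_force': 0.0, 'grip_width': 0.9960838429258276}
```

```bash
python3 -c "
import cv2
a=cv2.imread('pics/top1.png');cv2.imwrite('pics/top1b.png',cv2.resize(a,(800,600),interpolation=cv2.INTER_CUBIC))
a=cv2.imread('pics/scene1.png');cv2.imwrite('pics/scene1b.png',cv2.resize(a,(800,600),interpolation=cv2.INTER_CUBIC))"
```

```text
(no output)
```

View pics/top1b.png

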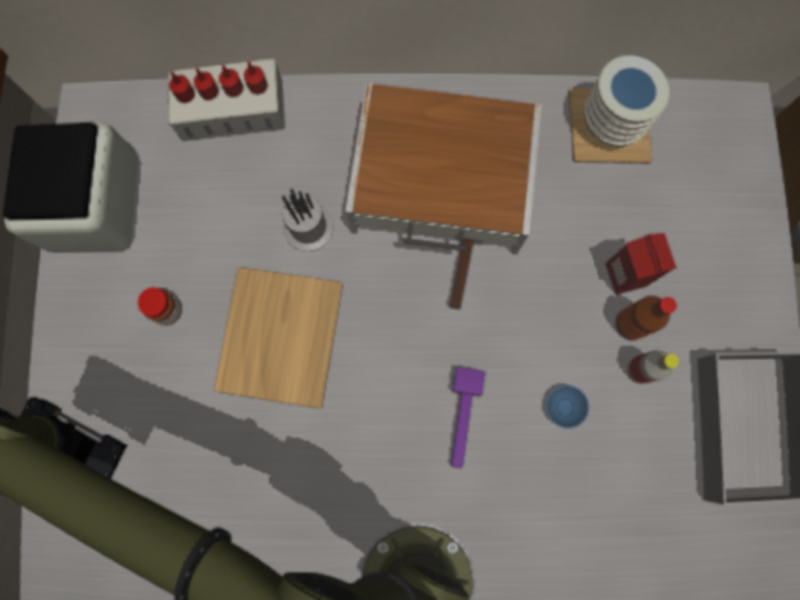

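View pics/scene1b.png

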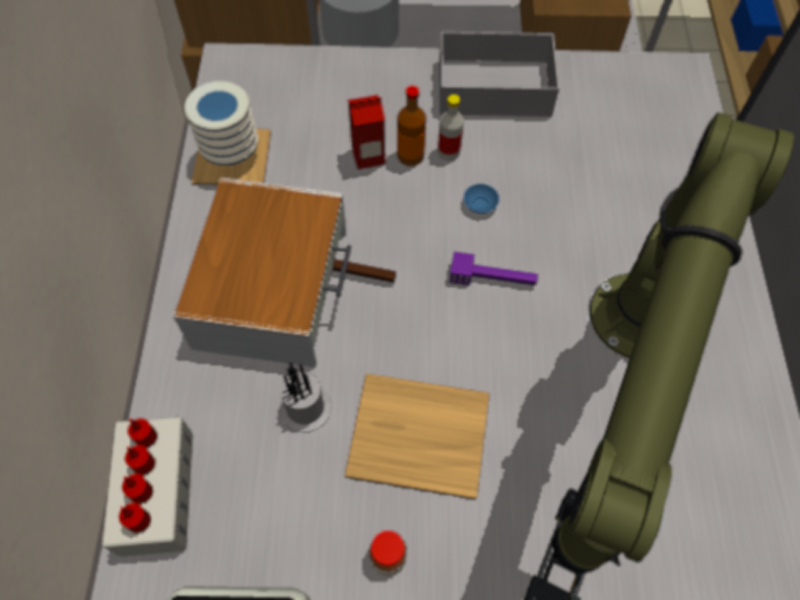

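```bash
cat > h.py <<'E'
import numpy as np, cv2, pickle, os
from scipy.spatial.transform import Rotation as R
from bench import ctrl, vision
if not os.path.exists('cam.pkl'):
    pickle.dump({n:{k:v for k,v in vision.get_image(n).items() if k!='color'} for n in('scene','top')},open('cam.pkl','wb'))
C=pickle.load(open('cam.pkl','rb'))
def und(n,uv):
    c=C[n];K=np.array([[c['fx'],0,c['cx']],[0,c['fy'],c['cy']],[0,0,1]])
    return cv2.undistortPoints(np.array(uv,float).reshape(-1,1,2),K,np.array([c['k1'],0,0,0.]))[:,0]
def atz(n,uv,z):
    E=np.array(C[n]['extrinsics']);o=-E[:3,:3].T@E[:3,3]
    d=np.c_[und(n,uv),np.ones(len(uv))]@E[:3,:3]
    return o+d*((z-o[2])/d[:,2])[:,None]
def tri(uvt,uvs):
    X=cv2.triangulatePoints(np.array(C['top']['extrinsics'])[:3],np.array(C['scene']['extrinsics'])[:3],und('top',uvt).T,und('scene',uvs).T)
    return (X[:3]/X[3]).T
def proj(n,P):
    c=C[n];K=np.array([[c['fx'],0,c['cx']],[0,c['fy'],c['cy']],[0,0,1]]);E=np.array(c['extrinsics'])
    return cv2.projectPoints(np.array(P,float).reshape(-1,1,3),cv2.Rodrigues(E[:3,:3])[0],E[:3,3],K,np.array([c['k1'],0,0,0.]))[0][:,0]
E
python3 - <<'E'
from h import *
a=cv2.imread('pics/top1.png');b=cv2.imread('pics/scene1.png')
L=cv2.resize(a[115:205,215:345],None,fx=5,fy=5,interpolation=cv2.INTER_CUBIC)  #650x450
cv2.imwrite('pics/c1.png',L)
M=cv2.resize(b[110:235,170:265],None,fx=4.8,fy=4.8,interpolation=cv2.INTER_CUBIC)
cv2.imwrite('pics/c2.png',M)
for n,im,bx in(('top',a,(130,165,228,266)),('scene',b,(215,235,320,322))):
    x0,y0,x1,y1=bx;h=cv2.cvtColor(im[y0:y1,x0:x1],cv2.COLOR_BGR2HSV)
    m=cv2.inRange(h,(8,60,80),(28,255,255));cs=max(cv2.findContours(m,0,2)[0],key=cv2.contourArea)
    q=cv2.approxPolyDP(cs,6,True)[:,0]+[x0,y0];print(n,q.tolist(),np.round(atz(n,q,.015),3)[:,:2].tolist())
    r=cv2.boxPoints(cv2.minAreaRect((atz(n,(cs[:,0]+[x0,y0]).astype(float),.015)[:,:2]*1000).astype(np.float32)));print(np.round(r).tolist(),r.mean(0))
E
```

```text
top [[152, 171], [137, 249], [205, 260], [218, 181]] [[0.644, 0.381], [0.384, 0.42], [0.35, 0.196], [0.609, 0.159]]
[[346.0, 195.0], [613.0, 155.0], [647.0, 382.0], [380.0, 422.0]] [496.39862 288.60004]
scene [[234, 239], [221, 304], [304, 318], [312, 251]] [[0.613, 0.162], [0.645, 0.384], [0.385, 0.424], [0.352, 0.2]]
[[348.0, 199.0], [615.0, 159.0], [650.0, 387.0], [383.0, 428.0]] [498.73846 293.35355]
```

View pics/c1.png

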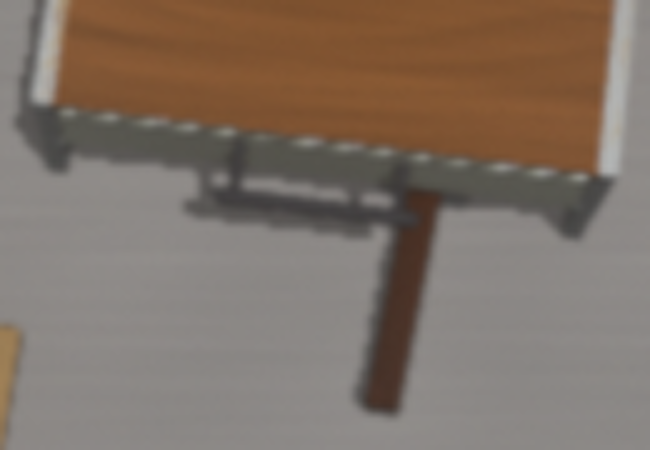

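View pics/c2.png

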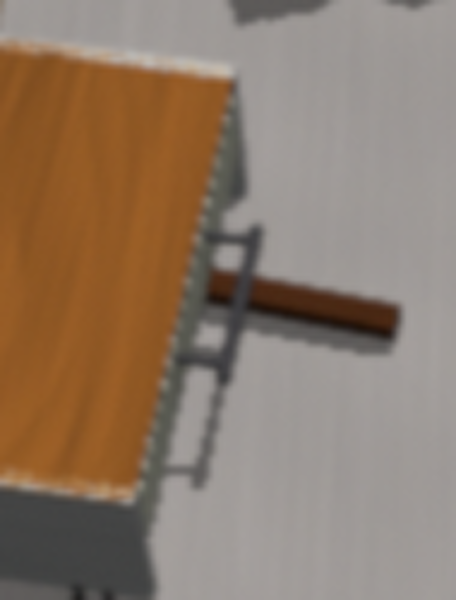

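Run:
```python
from h import *
t=lambda x,y:(215+x/5-.4,115+y/5-.4)
s=lambda x,y:(170+x/4.8-.4,110+y/4.8-.4)
T=[t(213,195),t(414,217),t(381,407),t(32,104),t(614,177)]
S=[s(226,378),s(258,229),s(396,315),s(137,499),s(235,74)]
P=tri(T,S);print(np.round(P,4))
for n,q in(('top',T),('scene',S)): print(np.round(proj(n,P)-q,1).tolist())
bar=P[1]-P[0];print('bar',np.linalg.norm(bar),np.arctan2(bar[0],-bar[1]),P[:2].mean(0))
f=P[4]-P[3];print('front',np.linalg.norm(f),np.arctan2(f[0],-f[1]),P[3:].mean(0))
for nm,n,q,z in(('bar','top',T[:2],.125),('bar','scene',S[:2],.125),('edge','top',T[3:],.155),('edge','scene',S[3:],.155)):print(nm,n,np.round(atz(n,q,z),4).tolist())
# handle axis
print('ax top',np.round(atz('top',[t(381,407),t(418,205)],.036),4).tolist(), np.round(atz('scene',[s(396,315),s(250,288)],.036),4).tolist())
```

```text
[[ 0.6721  0.029   0.1251]
 [ 0.6573 -0.0946  0.1244]
 [ 0.5567 -0.0797  0.0329]
 [ 0.7214  0.1391  0.1566]
 [ 0.6784 -0.2164  0.1439]]
[[-0.0, 0.1], [-0.1, 0.5], [0.0, -0.2], [0.0, -0.0], [-0.1, 0.2]]
[[-0.1, -0.0], [-0.4, -0.2], [0.1, 0.1], [0.0, 0.0], [-0.2, -0.1]]
bar 0.12450606985845125 -0.11925408506988805 [ 0.66467607 -0.03283837  0.12475597]
front 0.35827494550469424 -0.12022737112736409 [ 0.69992046 -0.03865517  0.15022695]
bar top [[0.6725, 0.0289, 0.125], [0.6586, -0.095, 0.125]]
bar scene [[0.6717, 0.0291, 0.125], [0.6558, -0.0936, 0.125]]
edge top [[0.7219, 0.1392, 0.155], [0.676, -0.2147, 0.155]]
edge scene [[0.7217, 0.1383, 0.155], [0.6765, -0.2075, 0.155]]
ax top [[0.5556, -0.0794, 0.036], [0.6905, -0.1055, 0.036]] [[0.5572, -0.0781, 0.036], [0.6669, -0.0994, 0.036]]
```

```bash
cat >> h.py <<'E'
def inc(p,yaw=None,cur=None):
    """shift (mm) and wz to world TCP p, tool down with tool y at world angle yaw; from current state"""
    s=ctrl.get_state() if cur is None else cur
    r=R.from_rotvec(s['tool_rot']);d=r.inv().apply(np.array(p)-s['position'])*1000
    y=np.array([np.cos(yaw),np.sin(yaw),0]);z=np.array([0,0,-1.]);t=R.from_matrix(np.c_[np.cross(y,z),y,z])
    return np.round(d,1).tolist(),np.round((r.inv()*t).as_rotvec(),3).tolist()
E
python3 - <<'E'
from h import *
k=1/1.5625
pts={'holder_foot':(308,230),'purple_head':(468,381),'purple_headL':(453,390),'purple_end':(457,465),'dish':(567,405),'jar':(160,308),'carton':(625,280)}
for n,q in pts.items(): print(n,np.round(atz('top',[np.array(q)*k],.03 if 'purp' in n else 0)[0,:2],3))
s=ctrl.get_state();print(s['time'],np.round(R.from_rotvec(s['tool_rot']).as_matrix(),3).tolist())
print(inc((.585,-.085,.12),1.38))
E
```

```text
holder_foot [0.73  0.233]
purple_head [ 0.402 -0.106]
purple_headL [ 0.384 -0.075]
purple_end [ 0.233 -0.082]
dish [ 0.353 -0.315]
jar [0.557 0.552]
carton [ 0.62  -0.453]
1.2 [[-0.905, 0.426, 0.0], [0.426, 0.905, 0.0], [-0.0, 0.0, -1.0]]
([-565.5, -477.9, 102.6], [0.0, 0.0, -0.249])
```

jog_arm([
  {"tx": -15,"ty": -13,"gripper": 0.8},
  {"tx": -43,"ty": -36,"gripper": 0.8},
  {"tx": -72,"ty": -61,"gripper": 0.8},
  {"tx": -102,"ty": -86,"gripper": 0.8},
  {"tx": -132,"ty": -112,"gripper": 0.8},
])

```text
validation failed for argument at $.in...
```

jog_arm([
  {"tx": -30,"ty": -25,"gripper": 0.8},
  {"tx": -60,"ty": -51,"gripper": 0.8},
  {"tx": -90,"ty": -76,"gripper": 0.8},
  {"tx": -120,"ty": -102,"gripper": 0.8},
  {"tx": -150,"ty": -127,"gripper": 0.8},
])

```text
validation failed for argument at $.in...
```

jog_arm([
  {"tx": -30,"ty": -25,"gripper": 0.8},
  {"tx": -60,"ty": -51,"gripper": 0.8},
  {"tx": -90,"ty": -76,"gripper": 0.8},
  {"tx": -120,"ty": -102,"gripper": 0.8},
  {"tx": -150,"ty": -127,"gripper": 0.8},
])

```text
validation failed for argument at $.in...
```

Run:
```python
from h import *
s=ctrl.get_state();print(s['time'],s['position'],s['joint_positions'].round(2));print(inc((.585,-.0845,.12),1.38),inc((.585,-.0845,.01),1.38))
```

```text
1.2 [0.27677282 0.5881529  0.22258179] [-1.12  0.32 -0.07  1.45  0.02  1.37 -0.06]
([-565.3, -477.5, 102.6], [0.0, 0.0, -0.249]) ([-565.2, -477.5, 212.6], [0.0, 0.0, -0.249])
```

All seven fields are evidently needed.

jog_arm([
  {"tx": -15,"ty": -13,"tz": 0,"wx": 0,"wy": 0,"wz": 0,"gripper": 0.8},
  {"tx": -43,"ty": -36,"tz": 0,"wx": 0,"wy": 0,"wz": 0,"gripper": 0.8},
  {"tx": -72,"ty": -61,"tz": 0,"wx": 0,"wy": 0,"wz": 0,"gripper": 0.8},
  {"tx": -102,"ty": -86,"tz": 0,"wx": 0,"wy": 0,"wz": 0,"gripper": 0.8},
  {"tx": -132,"ty": -112,"tz": 0,"wx": 0,"wy": 0,"wz": 0,"gripper": 0.8},
])

```text
time: 1.62
position: [0.3489, 0.4292, 0.2226]
tool_rot: [0.684, 3.066, 0.001]
ft_force: [0.7, 0.1, 0.4]
grip_width: 0.817
grip_force: 0.0
```

Run:
```python
from h import *
s=ctrl.get_state();print(s['time'],s['position'],s['joint_positions'].round(2),s['ft_force']);print(inc((.585,-.0845,.12),1.38))
```

```text
1.6167 [0.34894517 0.42916362 0.2225836 ] [-0.94  0.12  0.01  1.7  -0.    1.33  0.2 ] [0.74741414 0.09702336 0.44835818]
([-432.0, -364.7, 102.5], [0.0, 0.0, -0.248])
```

jog_arm([
  {"tx": -30,"ty": -25,"tz": 0,"wx": 0,"wy": 0,"wz": 0,"gripper": 0.8},
  {"tx": -60,"ty": -51,"tz": 0,"wx": 0,"wy": 0,"wz": 0,"gripper": 0.8},
  {"tx": -90,"ty": -76,"tz": 0,"wx": 0,"wy": 0,"wz": 0,"gripper": 0.8},
  {"tx": -120,"ty": -102,"tz": 0,"wx": 0,"wy": 0,"wz": 0,"gripper": 0.8},
  {"tx": -150,"ty": -127,"tz": 0,"wx": 0,"wy": 0,"wz": 0,"gripper": 0.8},
])

```text
time: 2.03
position: [0.4307, 0.2499, 0.2229]
tool_rot: [0.685, 3.065, 0.001]
ft_force: [0.2, 1.0, -0.0]
grip_width: 0.799
grip_force: 0.0
```

jog_arm([
  {"tx": -30,"ty": -25,"tz": 0,"wx": 0,"wy": 0,"wz": 0,"gripper": 0.8},
  {"tx": -60,"ty": -51,"tz": 0,"wx": 0,"wy": 0,"wz": 0,"gripper": 0.8},
  {"tx": -90,"ty": -76,"tz": 0,"wx": 0,"wy": 0,"wz": 0,"gripper": 0.8},
  {"tx": -120,"ty": -102,"tz": 0,"wx": 0,"wy": 0,"wz": 0,"gripper": 0.8},
  {"tx": -150,"ty": -127,"tz": 0,"wx": 0,"wy": 0,"wz": 0,"gripper": 0.8},
])

```text
time: 2.45
position: [0.5123, 0.0711, 0.223]
tool_rot: [0.685, 3.065, 0.001]
ft_force: [0.5, 1.3, 0.5]
grip_width: 0.8
grip_force: 0.0
```

jog_arm([
  {"tx": -30,"ty": -25,"tz": 5,"wx": 0,"wy": 0,"wz": -0.05,"gripper": 0.8},
  {"tx": -60,"ty": -51,"tz": 15,"wx": 0,"wy": 0,"wz": -0.1,"gripper": 0.8},
  {"tx": -87,"ty": -74,"tz": 28,"wx": 0,"wy": 0,"wz": -0.16,"gripper": 0.8},
  {"tx": -110,"ty": -94,"tz": 45,"wx": 0,"wy": 0,"wz": -0.21,"gripper": 0.8},
  {"tx": -132,"ty": -111,"tz": 62,"wx": 0,"wy": 0,"wz": -0.25,"gripper": 0.8},
])

```text
time: 2.87
position: [0.5848, -0.0863, 0.1606]
tool_rot: [0.296, 3.126, -0.0]
ft_force: [0.6, 1.1, -0.1]
grip_width: 0.801
grip_force: 0.0
```

Run:
```python
from h import *
s=ctrl.get_state();print(s['time'],s['position'],s['joint_positions'].round(2),s['ft_force']);print(inc((.585,-.0845,.01),1.38));d=vision.get_image('top');cv2.imwrite('pics/t2.png',cv2.resize(d['color'][90:290,180:380],None,fx=3,fy=3,interpolation=2))
```

```text
2.8667 [ 0.58476621 -0.08628582  0.16057813] [-0.33  0.25  0.5   1.7  -0.13  1.22  1.59] [ 0.56769883  1.12121761 -0.07821139]
([0.4, 1.8, 150.6], [-0.0, 0.002, 0.002])
```

View pics/t2.png

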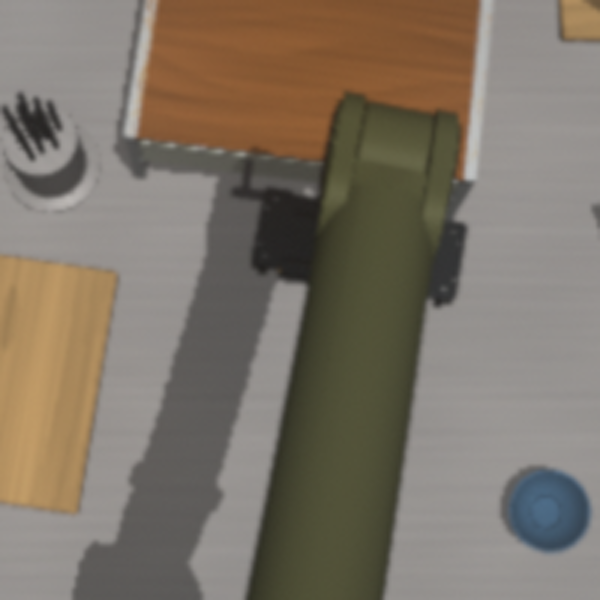

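jog_arm([
  {"tx": 0,"ty": 2,"tz": 30,"wx": 0,"wy": 0,"wz": 0,"gripper": 0.8},
  {"tx": 0,"ty": 2,"tz": 70,"wx": 0,"wy": 0,"wz": 0,"gripper": 0.8},
  {"tx": 0,"ty": 2,"tz": 110,"wx": 0,"wy": 0,"wz": 0,"gripper": 0.8},
  {"tx": 0,"ty": 2,"tz": 140,"wx": 0,"wy": 0,"wz": 0,"gripper": 0.8},
  {"tx": 0,"ty": 2,"tz": 150,"wx": 0,"wy": 0,"wz": 0,"gripper": 0.8},
])

```text
time: 3.33
position: [0.5805, -0.0807, 0.0057]
tool_rot: [-0.297, -3.119, 0.001]
ft_force: [-0.6, 0.6, -0.3]
grip_width: 0.803
grip_force: 0.0
```

jog_arm([
  {"tx": 0,"ty": 0,"tz": 0,"wx": 0,"wy": 0,"wz": 0,"gripper": 0.1},
  {"tx": 0,"ty": 0,"tz": 0,"wx": 0,"wy": 0,"wz": 0,"gripper": 0.1},
  {"tx": 0,"ty": 0,"tz": 0,"wx": 0,"wy": 0,"wz": 0,"gripper": 0.1},
  {"tx": 0,"ty": 0,"tz": 0,"wx": 0,"wy": 0,"wz": 0,"gripper": 0.1},
  {"tx": 0,"ty": 0,"tz": 0,"wx": 0,"wy": 0,"wz": 0,"gripper": 0.1},
], grip_force=30)

```text
time: 3.75
position: [0.586, -0.0817, 0.0127]
tool_rot: [0.297, 3.124, 0.001]
ft_force: [0.2, -0.2, 0.1]
grip_width: 0.51
grip_force: 0.0
```

jog_arm([
  {"tx": 0,"ty": 0,"tz": 0,"wx": 0,"wy": 0,"wz": 0,"gripper": 0.1},
  {"tx": 0,"ty": 0,"tz": 0,"wx": 0,"wy": 0,"wz": 0,"gripper": 0.1},
  {"tx": 0,"ty": 0,"tz": 0,"wx": 0,"wy": 0,"wz": 0,"gripper": 0.1},
  {"tx": 0,"ty": 0,"tz": 0,"wx": 0,"wy": 0,"wz": 0,"gripper": 0.1},
  {"tx": 0,"ty": 0,"tz": 0,"wx": 0,"wy": 0,"wz": 0,"gripper": 0.1},
])

```text
time: 4.17
position: [0.5845, -0.0819, 0.0107]
tool_rot: [0.298, 3.127, -0.0]
ft_force: [0.4, -0.2, 1.1]
grip_width: 0.27
grip_force: 29.6
```

jog_arm([
  {"tx": 4,"ty": 0,"tz": 0,"wx": 0,"wy": 0,"wz": 0,"gripper": 0.1},
  {"tx": 14,"ty": 0,"tz": 0,"wx": 0,"wy": 0,"wz": 0,"gripper": 0.1},
  {"tx": 28,"ty": 0,"tz": 0,"wx": 0,"wy": 0,"wz": 0,"gripper": 0.1},
  {"tx": 44,"ty": 0,"tz": 0,"wx": 0,"wy": 0,"wz": 0,"gripper": 0.1},
  {"tx": 60,"ty": 0,"tz": 0,"wx": 0,"wy": 0,"wz": 0,"gripper": 0.1},
])

```text
time: 4.58
position: [0.5254, -0.0702, 0.0107]
tool_rot: [0.297, 3.126, -0.0]
ft_force: [1.7, -0.4, -0.3]
grip_width: 0.275
grip_force: 29.6
```

jog_arm([
  {"tx": 16,"ty": 0,"tz": 0,"wx": 0,"wy": 0,"wz": 0,"gripper": 0.1},
  {"tx": 32,"ty": 0,"tz": 0,"wx": 0,"wy": 0,"wz": 0,"gripper": 0.1},
  {"tx": 48,"ty": 0,"tz": 0,"wx": 0,"wy": 0,"wz": 0,"gripper": 0.1},
  {"tx": 60,"ty": 0,"tz": 0,"wx": 0,"wy": 0,"wz": 0,"gripper": 0.1},
  {"tx": 65,"ty": 0,"tz": 0,"wx": 0,"wy": 0,"wz": 0,"gripper": 0.1},
])

```text
time: 5.0
position: [0.4604, -0.0576, 0.0106]
tool_rot: [0.297, 3.127, 0.001]
ft_force: [1.7, -0.5, 1.4]
grip_width: 0.273
grip_force: 29.6
```

jog_arm([
  {"tx": 0,"ty": 0,"tz": 0,"wx": 0,"wy": 0,"wz": 0,"gripper": 0.1},
  {"tx": 0,"ty": 0,"tz": 0,"wx": 0,"wy": 0,"wz": 0,"gripper": 0.6},
  {"tx": 0,"ty": 0,"tz": 0,"wx": 0,"wy": 0,"wz": 0,"gripper": 0.6},
  {"tx": 0,"ty": 0,"tz": 0,"wx": 0,"wy": 0,"wz": 0,"gripper": 0.6},
  {"tx": 0,"ty": 0,"tz": 0,"wx": 0,"wy": 0,"wz": 0,"gripper": 0.6},
])

```text
time: 5.42
position: [0.4621, -0.0582, 0.0105]
tool_rot: [0.298, 3.127, -0.001]
ft_force: [-0.1, 0.1, -0.3]
grip_width: 0.495
grip_force: 0.0
```

Run:
```python
from h import *
s=ctrl.get_state();print(s['time'],s['position'],s['joint_positions'].round(2),s['ft_force']);
d=vision.get_image('scene');cv2.imwrite('pics/s3.png',d['color']);print([vision.spot_in(n,'mallet') for n in('scene','top')])
cv2.imwrite('pics/s3b.png',cv2.resize(d['color'][90:250,180:380],None,fx=4,fy=3.75,interpolation=2))
```

```text
5.4167 [ 0.46214255 -0.0582346   0.01048809] [-0.38  0.17  0.48  2.13 -0.1   0.87  1.54] [-0.06618559  0.08274918 -0.31822762]
[[{'bbox': [290.5, 163.8, 345.4, 183.4], 'conf': 0.58}, {'bbox': [231.6, 165.0, 268.0, 185.9], 'conf': 0.57}], []]
```

View pics/s3b.png

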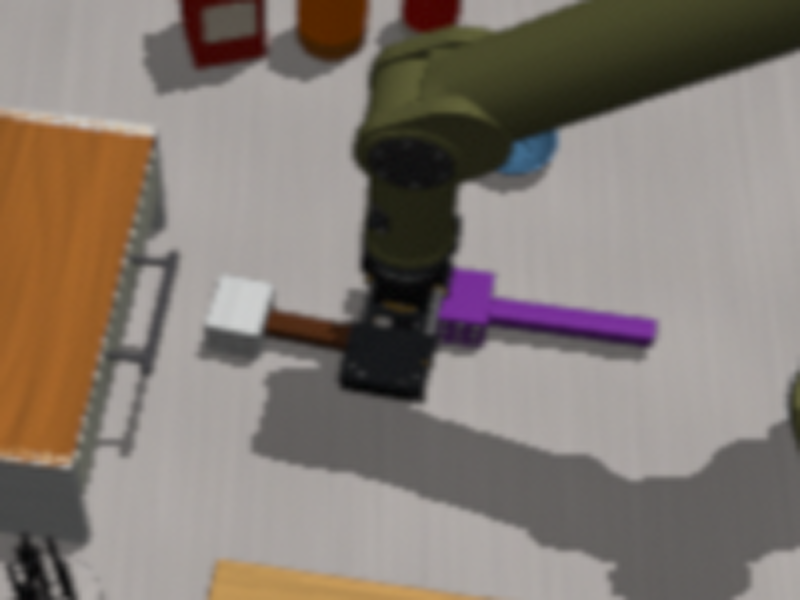

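Run:
```python
from h import *
q=np.array([(220,275),(273,283),(265,335),(205,320)])/[4,3.75]+[180,90]
P=atz('scene',q,.05);print(P.round(3).tolist(),P.mean(0))
```

```text
[[0.619, -0.118, 0.05], [0.572, -0.11, 0.05], [0.577, -0.052, 0.05], [0.631, -0.068, 0.05]] [ 0.59971194 -0.08699877  0.05      ]
```

jog_arm([
  {"tx": -10,"ty": 0,"tz": 0,"wx": 0,"wy": 0,"wz": 0,"gripper": 0.6},
  {"tx": -30,"ty": 0,"tz": 0,"wx": 0,"wy": 0,"wz": 0,"gripper": 0.6},
  {"tx": -55,"ty": 0,"tz": 0,"wx": 0,"wy": 0,"wz": 0,"gripper": 0.6},
  {"tx": -75,"ty": 0,"tz": 0,"wx": 0,"wy": 0,"wz": 0,"gripper": 0.6},
  {"tx": -82,"ty": 0,"tz": 0,"wx": 0,"wy": 0,"wz": 0,"gripper": 0.6},
])

```text
time: 5.98
position: [0.5461, -0.0742, 0.0109]
tool_rot: [0.297, 3.124, -0.002]
ft_force: [0.0, -0.2, -0.9]
grip_width: 0.599
grip_force: 0.0
```

jog_arm([
  {"tx": -8,"ty": 0,"tz": 0,"wx": 0,"wy": 0,"wz": 0,"gripper": 0.6},
  {"tx": -8,"ty": 0,"tz": 0,"wx": 0,"wy": 0,"wz": 0,"gripper": 0.1},
  {"tx": -8,"ty": 0,"tz": 0,"wx": 0,"wy": 0,"wz": 0,"gripper": 0.1},
  {"tx": -8,"ty": 0,"tz": 0,"wx": 0,"wy": 0,"wz": 0,"gripper": 0.1},
  {"tx": -8,"ty": 0,"tz": 0,"wx": 0,"wy": 0,"wz": 0,"gripper": 0.1},
], grip_force=50)

```text
time: 6.4
position: [0.5491, -0.0748, 0.0105]
tool_rot: [-0.298, -3.127, -0.001]
ft_force: [-0.4, 1.3, 0.2]
grip_width: 0.385
grip_force: 0.0
```

jog_arm([
  {"tx": 0,"ty": 0,"tz": 0,"wx": 0,"wy": 0,"wz": 0,"gripper": 0.1},
  {"tx": 0,"ty": 0,"tz": 0,"wx": 0,"wy": 0,"wz": 0,"gripper": 0.1},
  {"tx": 0,"ty": 0,"tz": 0,"wx": 0,"wy": 0,"wz": 0,"gripper": 0.1},
  {"tx": 0,"ty": 0,"tz": -4,"wx": 0,"wy": 0,"wz": 0,"gripper": 0.1},
  {"tx": 0,"ty": 0,"tz": -10,"wx": 0,"wy": 0,"wz": 0,"gripper": 0.1},
])

```text
time: 6.82
position: [0.549, -0.0747, 0.02]
tool_rot: [-0.297, -3.125, -0.0]
ft_force: [-0.0, -0.3, -3.6]
grip_width: 0.275
grip_force: 49.4
```

Run:
```python
from h import *
s=ctrl.get_state();print(s['time'],s['position'],s['ft_force'],s['torque'],s['grip_width']);print(inc((.487,.28,.10),1.38))
```

```text
6.8167 [ 0.5489908  -0.07471623  0.01998816] [-0.03137582 -0.30588693 -3.55490637] [0.04013384 0.14552974 0.00051292] 0.274838254348122
([127.9, 336.7, -79.8], [-0.0, -0.002, 0.001])
```

jog_arm([
  {"tx": 8,"ty": 0,"tz": -8,"wx": 0,"wy": 0,"wz": 0,"gripper": 0.1},
  {"tx": 18,"ty": 2,"tz": -22,"wx": 0,"wy": 0,"wz": 0,"gripper": 0.1},
  {"tx": 28,"ty": 12,"tz": -38,"wx": 0,"wy": 0,"wz": 0,"gripper": 0.1},
  {"tx": 38,"ty": 32,"tz": -52,"wx": 0,"wy": 0,"wz": 0,"gripper": 0.1},
  {"tx": 46,"ty": 62,"tz": -65,"wx": 0,"wy": 0,"wz": 0,"gripper": 0.1},
])

```text
time: 7.23
position: [0.5156, -0.0079, 0.0867]
tool_rot: [0.306, 3.126, -0.002]
ft_force: [1.2, -0.1, -2.6]
grip_width: 0.273
grip_force: 49.4
```

jog_arm([
  {"tx": 10,"ty": 34,"tz": -5,"wx": 0,"wy": 0,"wz": 0,"gripper": 0.1},
  {"tx": 20,"ty": 70,"tz": -10,"wx": 0,"wy": 0,"wz": 0,"gripper": 0.1},
  {"tx": 30,"ty": 106,"tz": -15,"wx": 0,"wy": 0,"wz": 0,"gripper": 0.1},
  {"tx": 40,"ty": 142,"tz": -15,"wx": 0,"wy": 0,"wz": 0,"gripper": 0.1},
  {"tx": 50,"ty": 178,"tz": -15,"wx": 0,"wy": 0,"wz": 0,"gripper": 0.1},
])

```text
time: 7.65
position: [0.5008, 0.1807, 0.1015]
tool_rot: [0.298, 3.126, 0.002]
ft_force: [1.4, -0.5, -3.4]
grip_width: 0.276
grip_force: 49.4
```

jog_arm([
  {"tx": 10,"ty": 34,"tz": 0,"wx": 0,"wy": 0,"wz": 0,"gripper": 0.1},
  {"tx": 20,"ty": 62,"tz": 5,"wx": 0,"wy": 0,"wz": 0,"gripper": 0.1},
  {"tx": 28,"ty": 84,"tz": 18,"wx": 0,"wy": 0,"wz": 0,"gripper": 0.1},
  {"tx": 32,"ty": 94,"tz": 30,"wx": 0,"wy": 0,"wz": 0,"gripper": 0.1},
  {"tx": 32,"ty": 97,"tz": 36,"wx": 0,"wy": 0,"wz": 0,"gripper": 0.1},
])

```text
time: 8.07
position: [0.4856, 0.2822, 0.0628]
tool_rot: [-0.291, -3.126, 0.001]
ft_force: [-0.5, 0.2, -2.1]
grip_width: 0.274
grip_force: 49.4
```

Run:
```python
from h import *
s=ctrl.get_state();print(s['time'],s['position'],s['ft_force'],s['torque'],s['grip_width'],s['joint_positions'].round(2));print(inc((.487,.28,.0255),1.38))
d=vision.get_image('scene');cv2.imwrite('pics/s4.png',d['color'])
cv2.imwrite('pics/s4b.png',cv2.resize(d['color'][190:350,180:380],None,fx=4,fy=3.75,interpolation=2))
```

```text
8.0667 [0.48564225 0.28220345 0.06280254] [-0.45999211  0.21321565 -2.09921078] [0.0542417  0.21451614 0.00634977] 0.27391659379332567 [-0.79  0.27  0.25  1.86 -0.08  1.02  0.88]
([-1.8, -1.9, 37.3], [-0.001, -0.002, 0.005])
```

View pics/s4b.png

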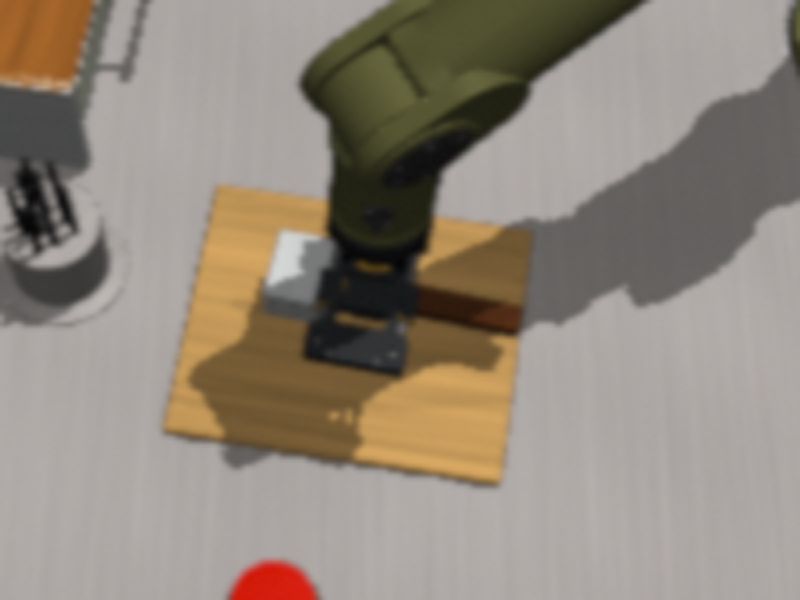

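jog_arm([
  {"tx": 0,"ty": 0,"tz": 10,"wx": 0,"wy": 0,"wz": 0,"gripper": 0.1},
  {"tx": 0,"ty": 0,"tz": 20,"wx": 0,"wy": 0,"wz": 0,"gripper": 0.1},
  {"tx": 0,"ty": 0,"tz": 27,"wx": 0,"wy": 0,"wz": 0,"gripper": 0.1},
  {"tx": 0,"ty": 0,"tz": 31,"wx": 0,"wy": 0,"wz": 0,"gripper": 0.1},
  {"tx": 0,"ty": 0,"tz": 33,"wx": 0,"wy": 0,"wz": 0,"gripper": 0.1},
])

```text
time: 8.53
position: [0.4878, 0.2788, 0.0307]
tool_rot: [-0.3, -3.126, 0.002]
ft_force: [0.2, -0.9, -3.2]
grip_width: 0.272
grip_force: 49.4
```

jog_arm([
  {"tx": 0,"ty": 0,"tz": 1,"wx": 0,"wy": 0,"wz": 0,"gripper": 0.1},
  {"tx": 0,"ty": 0,"tz": 2,"wx": 0,"wy": 0,"wz": 0,"gripper": 0.1},
  {"tx": 0,"ty": 0,"tz": 3,"wx": 0,"wy": 0,"wz": 0,"gripper": 0.1},
  {"tx": 0,"ty": 0,"tz": 4,"wx": 0,"wy": 0,"wz": 0,"gripper": 0.1},
  {"tx": 0,"ty": 0,"tz": 4,"wx": 0,"wy": 0,"wz": 0,"gripper": 0.1},
])

```text
time: 8.95
position: [0.488, 0.2802, 0.0277]
tool_rot: [0.297, 3.127, 0.0]
ft_force: [-0.3, 0.5, -3.6]
grip_width: 0.275
grip_force: 49.4
```

jog_arm([
  {"tx": 0,"ty": 0,"tz": 0.7,"wx": 0,"wy": 0,"wz": 0,"gripper": 0.1},
  {"tx": 0,"ty": 0,"tz": 1.4,"wx": 0,"wy": 0,"wz": 0,"gripper": 0.1},
  {"tx": 0,"ty": 0,"tz": 2,"wx": 0,"wy": 0,"wz": 0,"gripper": 0.1},
  {"tx": 0,"ty": 0,"tz": 2.3,"wx": 0,"wy": 0,"wz": 0,"gripper": 0.1},
  {"tx": 0,"ty": 0,"tz": 2.5,"wx": 0,"wy": 0,"wz": 0,"gripper": 0.1},
])

```text
time: 9.37
position: [0.4879, 0.2802, 0.0255]
tool_rot: [-0.298, -3.127, -0.0]
ft_force: [-1.9, -0.9, 2.9]
grip_width: 0.27
grip_force: 49.4
```

jog_arm([
  {"tx": 0,"ty": 0,"tz": 0,"wx": 0,"wy": 0,"wz": 0,"gripper": 0.6},
  {"tx": 0,"ty": 0,"tz": 0,"wx": 0,"wy": 0,"wz": 0,"gripper": 0.6},
  {"tx": 0,"ty": 0,"tz": 0,"wx": 0,"wy": 0,"wz": 0,"gripper": 0.6},
  {"tx": 0,"ty": 0,"tz": -3,"wx": 0,"wy": 0,"wz": 0,"gripper": 0.6},
  {"tx": 0,"ty": 0,"tz": -10,"wx": 0,"wy": 0,"wz": 0,"gripper": 0.6},
])

```text
time: 9.78
position: [0.4874, 0.2797, 0.0347]
tool_rot: [-0.298, -3.126, 0.002]
ft_force: [0.0, -0.1, 0.1]
grip_width: 0.553
grip_force: 0.0
```

jog_arm([
  {"tx": 0,"ty": 0,"tz": -25,"wx": 0,"wy": 0,"wz": 0,"gripper": 0.6},
  {"tx": 0,"ty": 0,"tz": -60,"wx": 0,"wy": 0,"wz": 0,"gripper": 0.6},
  {"tx": 0,"ty": -5,"tz": -98,"wx": 0,"wy": 0,"wz": 0,"gripper": 0.6},
  {"tx": 0,"ty": -25,"tz": -130,"wx": 0,"wy": 0,"wz": 0.1,"gripper": 0.6},
  {"tx": 0,"ty": -55,"tz": -155,"wx": 0,"wy": 0,"wz": 0.2,"gripper": 0.35},
])

```text
time: 10.2
position: [0.4782, 0.2286, 0.1939]
tool_rot: [0.608, 3.079, 0.006]
ft_force: [0.3, 0.1, 0.8]
grip_width: 0.574
grip_force: 0.0
```

Run:
```python
from h import *
s=ctrl.get_state();print(s['time'],s['position'],s['joint_positions'].round(2));print(inc((.6645,-.033,.19),-.12))
```

```text
10.2 [0.47823702 0.22860904 0.19387762] [-0.78  0.08  0.3   1.8  -0.02  1.26  0.71]
([-271.8, -171.1, 3.8], [0.005, -0.001, 1.301])
```

jog_arm([
  {"tx": -30,"ty": -19,"tz": 0,"wx": 0,"wy": 0,"wz": 0.1,"gripper": 0.35},
  {"tx": -60,"ty": -38,"tz": 0,"wx": 0,"wy": 0,"wz": 0.22,"gripper": 0.35},
  {"tx": -93,"ty": -59,"tz": 0,"wx": 0,"wy": 0,"wz": 0.34,"gripper": 0.35},
  {"tx": -126,"ty": -80,"tz": 0,"wx": 0,"wy": 0,"wz": 0.46,"gripper": 0.35},
  {"tx": -160,"ty": -100,"tz": 0,"wx": 0,"wy": 0,"wz": 0.58,"gripper": 0.35},
])

```text
time: 10.62
position: [0.5884, 0.0712, 0.1914]
tool_rot: [1.471, 2.775, 0.003]
ft_force: [0.4, -0.6, 0.2]
grip_width: 0.359
grip_force: 0.0
```

Run:
```python
from h import *
s=ctrl.get_state();print(s['time'],s['position'],s['joint_positions'].round(2));print(inc((.6645,-.033,.19),-.12))
```

```text
10.6167 [0.58836845 0.07124976 0.19137494] [-0.59  0.23  0.49  1.66 -0.11  1.28  0.52]
([-129.0, 4.5, 1.4], [0.002, -0.001, 0.716])
```

jog_arm([
  {"tx": -30,"ty": 1,"tz": 0,"wx": 0,"wy": 0,"wz": 0.12,"gripper": 0.33},
  {"tx": -60,"ty": 2,"tz": 0,"wx": 0,"wy": 0,"wz": 0.24,"gripper": 0.33},
  {"tx": -90,"ty": 3,"tz": 0,"wx": 0,"wy": 0,"wz": 0.36,"gripper": 0.33},
  {"tx": -115,"ty": 4,"tz": 0,"wx": 0,"wy": 0,"wz": 0.48,"gripper": 0.33},
  {"tx": -129,"ty": 4,"tz": 0,"wx": 0,"wy": 0,"wz": 0.6,"gripper": 0.33},
])

```text
time: 11.03
position: [0.6651, -0.0352, 0.1908]
tool_rot: [2.229, 2.211, -0.001]
ft_force: [-0.2, -1.2, 0.1]
grip_width: 0.331
grip_force: 0.0
```

jog_arm([
  {"tx": 0,"ty": 0,"tz": 0,"wx": 0,"wy": 0,"wz": 0.07,"gripper": 0.33},
  {"tx": 0,"ty": 0,"tz": 0,"wx": 0,"wy": 0,"wz": 0.116,"gripper": 0.33},
  {"tx": 0,"ty": 0,"tz": 0,"wx": 0,"wy": 0,"wz": 0.116,"gripper": 0.33},
  {"tx": 0,"ty": 0,"tz": 0,"wx": 0,"wy": 0,"wz": 0.116,"gripper": 0.33},
  {"tx": 0,"ty": 0,"tz": 0,"wx": 0,"wy": 0,"wz": 0.116,"gripper": 0.33},
])

```text
time: 11.45
position: [0.6638, -0.0309, 0.1904]
tool_rot: [2.343, 2.092, 0.001]
ft_force: [-0.4, 1.0, -0.8]
grip_width: 0.327
grip_force: 0.0
```

Run:
```python
from h import *
s=ctrl.get_state();print(s['time'],s['position'],s['grip_width'],s['joint_positions'].round(2));print(inc((.6645,-.033,.108),-.12))
d=vision.get_image('scene');cv2.imwrite('pics/s5.png',d['color'])
cv2.imwrite('pics/s5b.png',cv2.resize(d['color'][100:260,180:380],None,fx=4,fy=3.75,interpolation=2))
```

```text
11.45 [ 0.66379409 -0.03093935  0.19044407] 0.32711277979973297 [-0.47  0.41  0.64  1.48 -0.25  1.33  0.07]
([-2.0, 0.9, 82.4], [0.0, -0.0, 0.007])
```

View pics/s5b.png

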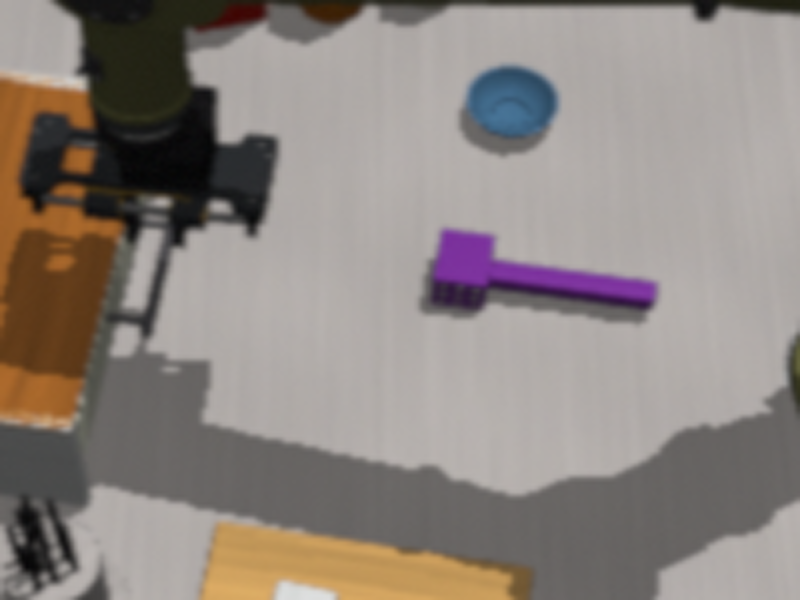

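jog_arm([
  {"tx": 0,"ty": 1,"tz": 20,"wx": 0,"wy": 0,"wz": 0,"gripper": 0.33},
  {"tx": 0,"ty": 1,"tz": 36,"wx": 0,"wy": 0,"wz": 0,"gripper": 0.33},
  {"tx": 0,"ty": 1,"tz": 46,"wx": 0,"wy": 0,"wz": 0,"gripper": 0.33},
  {"tx": 0,"ty": 1,"tz": 52,"wx": 0,"wy": 0,"wz": 0,"gripper": 0.33},
  {"tx": 0,"ty": 1,"tz": 56,"wx": 0,"wy": 0,"wz": 0,"gripper": 0.33},
])

```text
time: 11.92
position: [0.6645, -0.0312, 0.1334]
tool_rot: [-2.344, -2.09, 0.001]
ft_force: [0.5, -0.1, -0.2]
grip_width: 0.332
grip_force: 0.0
```

jog_arm([
  {"tx": 0,"ty": 0,"tz": 5,"wx": 0,"wy": 0,"wz": 0,"gripper": 0.33},
  {"tx": 0,"ty": 0,"tz": 11,"wx": 0,"wy": 0,"wz": 0,"gripper": 0.33},
  {"tx": 0,"ty": 0,"tz": 17,"wx": 0,"wy": 0,"wz": 0,"gripper": 0.33},
  {"tx": 0,"ty": 0,"tz": 22,"wx": 0,"wy": 0,"wz": 0,"gripper": 0.33},
  {"tx": 0,"ty": 0,"tz": 25,"wx": 0,"wy": 0,"wz": 0,"gripper": 0.33},
])

```text
time: 12.33
position: [0.6645, -0.0314, 0.1084]
tool_rot: [-2.345, -2.09, 0.001]
ft_force: [-1.3, -0.2, -0.1]
grip_width: 0.332
grip_force: 0.0
```

jog_arm([
  {"tx": 0,"ty": 0,"tz": 0,"wx": 0,"wy": 0,"wz": 0,"gripper": 0.33},
  {"tx": 0,"ty": 0,"tz": 0,"wx": 0,"wy": 0,"wz": 0,"gripper": 0.05},
  {"tx": 0,"ty": 0,"tz": 0,"wx": 0,"wy": 0,"wz": 0,"gripper": 0.05},
  {"tx": 0,"ty": 0,"tz": 0,"wx": 0,"wy": 0,"wz": 0,"gripper": 0.05},
  {"tx": 0,"ty": 0,"tz": 0,"wx": 0,"wy": 0,"wz": 0,"gripper": 0.05},
], grip_force=20)

```text
time: 12.75
position: [0.6653, -0.0315, 0.1095]
tool_rot: [2.345, 2.089, 0.002]
ft_force: [0.4, -0.2, -0.5]
grip_width: 0.117
grip_force: 20.2
```

Run:
```python
from h import *
s=ctrl.get_state();print(s['time'],s['position'],s['grip_width'],s['grip_force'],s['ft_force'],s['joint_positions'].round(2));print(inc(s['position']+.176*np.array([-.993,.119,0]),-.12))
```

```text
12.75 [ 0.66534074 -0.03149986  0.10954802] 0.11720108548585373 20.221101343631744 [ 0.40420094 -0.23981521 -0.49436979] [-0.46  0.48  0.62  1.56 -0.29  1.19  0.1 ]
([0.8, -176.0, -0.3], [0.001, -0.0, 0.005])
```

jog_arm([
  {"tx": 0,"ty": -4,"tz": 0,"wx": 0,"wy": 0,"wz": 0,"gripper": 0.05},
  {"tx": 0,"ty": -14,"tz": 0,"wx": 0,"wy": 0,"wz": 0,"gripper": 0.05},
  {"tx": 0,"ty": -30,"tz": 0,"wx": 0,"wy": 0,"wz": 0,"gripper": 0.05},
  {"tx": 0,"ty": -48,"tz": 0,"wx": 0,"wy": 0,"wz": 0,"gripper": 0.05},
  {"tx": 0,"ty": -66,"tz": 0,"wx": 0,"wy": 0,"wz": 0,"gripper": 0.05},
], grip_force=30)

```text
time: 13.17
position: [0.5996, -0.0227, 0.1095]
tool_rot: [2.344, 2.09, 0.005]
ft_force: [2.5, 2.2, 1.3]
grip_width: 0.115
grip_force: 30.0
```

jog_arm([
  {"tx": 0,"ty": -19,"tz": 0,"wx": 0,"wy": 0,"wz": 0,"gripper": 0.05},
  {"tx": 0,"ty": -38,"tz": 0,"wx": 0,"wy": 0,"wz": 0,"gripper": 0.05},
  {"tx": 0,"ty": -57,"tz": 0,"wx": 0,"wy": 0,"wz": 0,"gripper": 0.05},
  {"tx": 0,"ty": -74,"tz": 0,"wx": 0,"wy": 0,"wz": 0,"gripper": 0.05},
  {"tx": 0,"ty": -88,"tz": 0,"wx": 0,"wy": 0,"wz": 0,"gripper": 0.05},
])

```text
time: 13.58
position: [0.5114, -0.0109, 0.1095]
tool_rot: [-2.343, -2.091, -0.007]
ft_force: [3.1, 5.4, -0.6]
grip_width: 0.117
grip_force: 30.0
```

jog_arm([
  {"tx": 0,"ty": -6,"tz": 0,"wx": 0,"wy": 0,"wz": 0,"gripper": 0.05},
  {"tx": 0,"ty": -9,"tz": 0,"wx": 0,"wy": 0,"wz": 0,"gripper": 0.05},
  {"tx": 0,"ty": -12,"tz": 0,"wx": 0,"wy": 0,"wz": 0,"gripper": 0.05},
  {"tx": 0,"ty": -15,"tz": 0,"wx": 0,"wy": 0,"wz": 0,"gripper": 0.05},
  {"tx": 0,"ty": -18,"tz": 0,"wx": 0,"wy": 0,"wz": 0,"gripper": 0.05},
])

```text
time: 14.0
position: [0.4943, -0.0086, 0.1095]
tool_rot: [-2.343, -2.091, -0.007]
ft_force: [2.6, 6.9, -0.5]
grip_width: 0.113
grip_force: 30.0
```

jog_arm([
  {"tx": 0,"ty": -2,"tz": 0,"wx": 0,"wy": 0,"wz": 0,"gripper": 0.05},
  {"tx": 0,"ty": -3,"tz": 0,"wx": 0,"wy": 0,"wz": 0,"gripper": 0.05},
  {"tx": 0,"ty": -4,"tz": 0,"wx": 0,"wy": 0,"wz": 0,"gripper": 0.05},
  {"tx": 0,"ty": -5,"tz": 0,"wx": 0,"wy": 0,"wz": 0,"gripper": 0.05},
  {"tx": 0,"ty": -6,"tz": 0,"wx": 0,"wy": 0,"wz": 0,"gripper": 0.05},
])

```text
time: 14.42
position: [0.4885, -0.0079, 0.1094]
tool_rot: [-2.343, -2.091, -0.007]
ft_force: [1.9, 7.0, -1.0]
grip_width: 0.117
grip_force: 30.0
```

jog_arm([
  {"tx": 0,"ty": 0,"tz": 0,"wx": 0,"wy": 0,"wz": 0,"gripper": 0.36},
  {"tx": 0,"ty": 0,"tz": 0,"wx": 0,"wy": 0,"wz": 0,"gripper": 0.36},
  {"tx": 0,"ty": 0,"tz": 0,"wx": 0,"wy": 0,"wz": 0,"gripper": 0.36},
  {"tx": 0,"ty": 0,"tz": -4,"wx": 0,"wy": 0,"wz": 0,"gripper": 0.36},
  {"tx": 0,"ty": 0,"tz": -15,"wx": 0,"wy": 0,"wz": 0,"gripper": 0.36},
])

```text
time: 14.83
position: [0.4866, -0.0116, 0.1233]
tool_rot: [-2.345, -2.088, 0.005]
ft_force: [-0.3, 0.6, -1.3]
grip_width: 0.342
grip_force: 0.0
```

jog_arm([
  {"tx": 0,"ty": 0,"tz": -20,"wx": 0,"wy": 0,"wz": -0.05,"gripper": 0.36},
  {"tx": 5,"ty": 0,"tz": -45,"wx": 0,"wy": 0,"wz": -0.15,"gripper": 0.7},
  {"tx": 25,"ty": 0,"tz": -70,"wx": 0,"wy": 0,"wz": -0.27,"gripper": 1.0},
  {"tx": 55,"ty": 0,"tz": -85,"wx": 0,"wy": 0,"wz": -0.39,"gripper": 1.0},
  {"tx": 90,"ty": 0,"tz": -90,"wx": 0,"wy": 0,"wz": -0.51,"gripper": 1.0},
])

```text
time: 15.25
position: [0.5004, 0.0775, 0.2186]
tool_rot: [1.739, 2.612, 0.008]
ft_force: [1.2, -0.3, -0.0]
grip_width: 0.579
grip_force: 0.0
```

Run:
```python
from h import *
s=ctrl.get_state();print(s['time'],s['position'],s['grip_width'],s['ft_force'],s['joint_positions'].round(2))
for n in('scene','top'):
    d=vision.get_image(n);cv2.imwrite(f'pics/{n}6.png',d['color'])
    for t in('mallet','drawer_handle'):print(n,t,[(np.round(b['bbox']).tolist(),round(b['conf'],2)) for b in vision.spot_in(n,t)])
print(inc((.5355,.271,.15),1.38))
a=cv2.resize(cv2.imread('pics/scene6.png')[130:330,170:330],None,fx=2.5,fy=3,interpolation=2);b=cv2.resize(cv2.imread('pics/top6.png')[110:270,130:345],(400,600) if 0 else None,fx=1.86,fy=3.75,interpolation=2)
cv2.imwrite('pics/c6.png',np.hstack([a,b])[:600])
```

```text
15.25 [0.5003534  0.07747848 0.21860119] 0.5788049873246851 [ 1.22198312 -0.26774291 -0.00890863] [-0.75 -0.    0.55  1.83  0.    1.31  0.19]
scene mallet [([244.0, 257.0, 310.0, 286.0], 0.95), ([296.0, 167.0, 342.0, 183.0], 0.89)]
scene drawer_handle [([199.0, 132.0, 276.0, 230.0], 0.57)]
top mallet [([288.0, 236.0, 313.0, 299.0], 0.89), ([166.0, 191.0, 196.0, 253.0], 0.58)]
top drawer_handle [([228.0, 139.0, 334.0, 219.0], 0.95)]
([165.0, 108.7, 64.1], [-0.001, 0.0, -0.987])
```

View pics/c6.png

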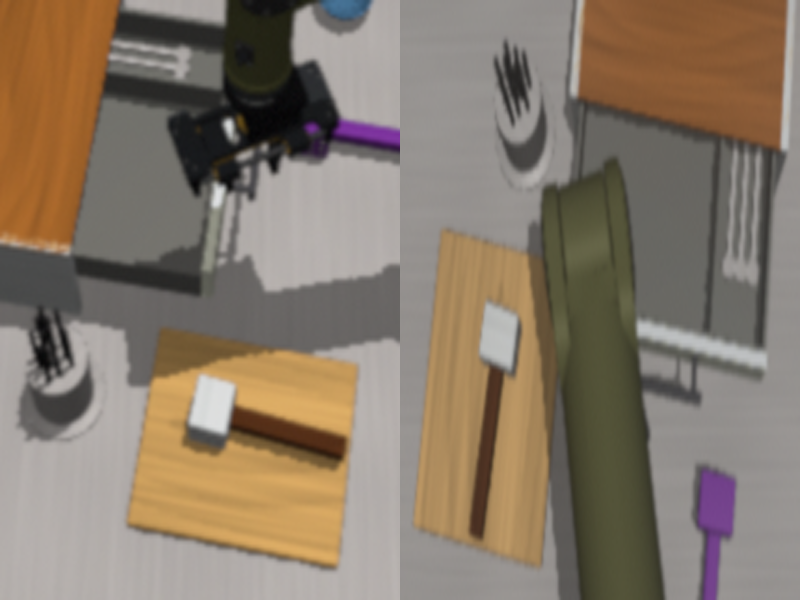

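```bash
python3 - <<'E'
from h import *
t=lambda L:[((x-400)/1.86+130-.3,y/3.75+110-.4) for x,y in L]
s=lambda L:[(x/2.5+170-.3,y/3+130-.3) for x,y in L]
HT=[(487,302),(519,308),(514,368),(480,358)];HS=[(198,375),(235,382),(227,435),(188,424)]
print('head top',atz('top',t(HT),.065).mean(0),atz('scene',s(HS),.065).mean(0),'tri',tri(t([np.mean(HT,0)]),s([np.mean(HS,0)])))
e=tri(t([(477,535)]),s([(344,446)]));print('end',e, atz('top',t([(477,535)]),.051),atz('scene',s([(344,446)]),.051))
O=np.array([.6995,-.038]);c,sn=np.cos(-.12),np.sin(-.12);Rm=np.array([[c,-sn],[sn,c]])
loc=lambda P:((P[:,:2]-O)@Rm).round(3).tolist()
print('top: div top rear/front, front inner top L',loc(atz('top',t([(718,145),(708,325)]),.125)),'same at floor',loc(atz('top',t([(715,145),(704,325)]),.079)))
print('scene: +y wall rear, front; div rear, front',loc(atz('scene',s([(75,262),(202,292),(105,95),(225,115)]),.125)))
print('right wall top',loc(atz('top',t([(768,345),(785,150),(580,110)]),.125)))
E
python3 - <<'E'
import cv2
a=cv2.imread('pics/top6.png')[125:215,220:350];cv2.imwrite('pics/c7.png',cv2.resize(a,None,fx=6,fy=6,interpolation=2))
E
```

```text
head top [0.5415553  0.26314511 0.065     ] [0.54217175 0.26937891 0.065     ] tri [[0.54283018 0.26517763 0.05368361]]
end [[0.3731087  0.30284689 0.03622733]] [[0.37240767 0.29995718 0.051     ]] [[0.37466821 0.30799245 0.051     ]]
top: div top rear/front, front inner top L [[-0.002, -0.068], [-0.154, -0.068]] same at floor [[0.012, -0.066], [-0.146, -0.064]]
scene: +y wall rear, front; div rear, front [[-0.001, 0.175], [-0.166, 0.187], [-0.0, -0.039], [-0.166, -0.035]]
right wall top [[-0.158, -0.167], [0.008, -0.18], [0.001, 0.164]]
```

View pics/c7.png

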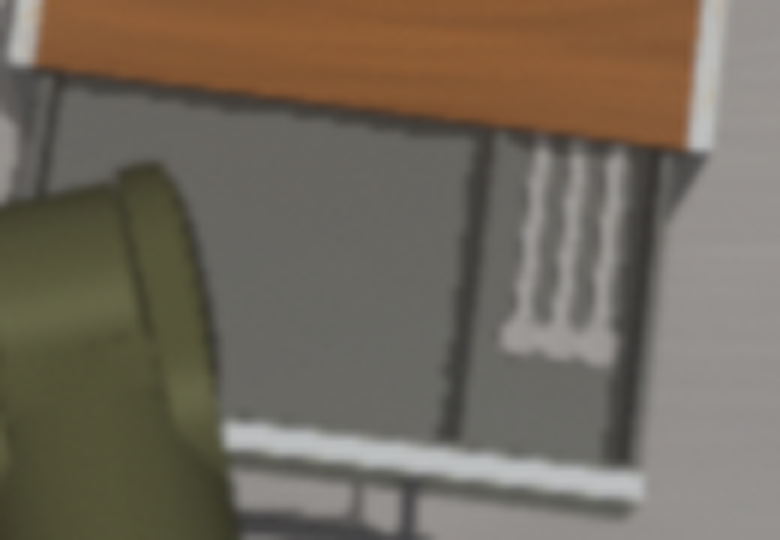

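Run:
```python
from h import *
t=lambda L:[(x/6+220-.4,y/6+125-.4) for x,y in L]
O=np.array([.6995,-.038]);c,sn=np.cos(-.12),np.sin(-.12);Rm=np.array([[c,-sn],[sn,c]])
loc=lambda P:((P[:,:2]-O)@Rm).round(4).tolist()
print('div',loc(atz('top',t([(474,160),(442,430)]),.079)),'L',loc(atz('top',t([(64,85),(51,180)]),.079)))
print('wall tops',loc(atz('top',t([(493,140),(462,435),(40,180)]),.125)))
print('front top',loc(atz('top',t([(230,422),(640,472),(230,450),(640,500)]),.142)))
for l in[(-.08,.048-.075),(-.08,.048+.075)]: print(np.round(O+Rm@l,4))
print(ctrl.get_state()['position'],inc((.54,.267,.15),1.355))
```

```text
div [[0.0015, -0.0655], [-0.1459, -0.064]] L [[0.0166, 0.1569], [-0.0365, 0.1568]]
wall tops [[-0.0001, -0.0717], [-0.1558, -0.0719], [-0.0494, 0.1576]]
front top [[-0.1663, 0.0448], [-0.1669, -0.1611], [-0.1804, 0.0431], [-0.181, -0.1624]]
[ 0.6168 -0.0552]
[0.6348 0.0937]
[0.4981887  0.07699015 0.21424776] ([159.6, 111.4, 64.1], [-0.001, 0.0, -0.962])
```

jog_arm([
  {"tx": 26,"ty": 18,"tz": 0,"wx": 0,"wy": 0,"wz": -0.1,"gripper": 1.0},
  {"tx": 56,"ty": 39,"tz": 5,"wx": 0,"wy": 0,"wz": -0.22,"gripper": 1.0},
  {"tx": 88,"ty": 61,"tz": 10,"wx": 0,"wy": 0,"wz": -0.34,"gripper": 1.0},
  {"tx": 118,"ty": 82,"tz": 20,"wx": 0,"wy": 0,"wz": -0.46,"gripper": 1.0},
  {"tx": 145,"ty": 101,"tz": 30,"wx": 0,"wy": 0,"wz": -0.58,"gripper": 1.0},
])

```text
time: 15.97
position: [0.5364, 0.2519, 0.184]
tool_rot: [0.916, 3.005, 0.001]
ft_force: [0.6, 0.3, -0.2]
grip_width: 0.999
grip_force: 0.0
```

Run:
```python
from h import *
s=ctrl.get_state();print(s['time'],s['position'],s['joint_positions'].round(2));print(inc((.54,.268,.033),1.37))
```

```text
15.9667 [0.53638514 0.25185413 0.18400563] [-0.85  0.23  0.42  1.67 -0.1   1.27  0.57]
([6.0, 15.3, 151.0], [0.001, 0.0, -0.391])
```

jog_arm([
  {"tx": 2,"ty": 6,"tz": 10,"wx": 0,"wy": 0,"wz": -0.11,"gripper": 1.0},
  {"tx": 4,"ty": 11,"tz": 22,"wx": 0,"wy": 0,"wz": -0.22,"gripper": 1.0},
  {"tx": 6,"ty": 15,"tz": 34,"wx": 0,"wy": 0,"wz": -0.33,"gripper": 1.0},
  {"tx": 6,"ty": 15,"tz": 46,"wx": 0,"wy": 0,"wz": -0.39,"gripper": 1.0},
  {"tx": 6,"ty": 15,"tz": 56,"wx": 0,"wy": 0,"wz": -0.39,"gripper": 1.0},
])

```text
time: 16.38
position: [0.5393, 0.2651, 0.1269]
tool_rot: [-0.324, -3.124, 0.002]
ft_force: [-0.3, -0.0, 0.7]
grip_width: 0.997
grip_force: 0.0
```

jog_arm([
  {"tx": 0,"ty": 0,"tz": 15,"wx": 0,"wy": 0,"wz": 0,"gripper": 1.0},
  {"tx": 0,"ty": 0,"tz": 35,"wx": 0,"wy": 0,"wz": 0,"gripper": 1.0},
  {"tx": 0,"ty": 0,"tz": 58,"wx": 0,"wy": 0,"wz": 0,"gripper": 1.0},
  {"tx": 0,"ty": 0,"tz": 78,"wx": 0,"wy": 0,"wz": 0,"gripper": 1.0},
  {"tx": 0,"ty": 0,"tz": 90,"wx": 0,"wy": 0,"wz": 0,"gripper": 1.0},
])

```text
time: 16.8
position: [0.5383, 0.2646, 0.0358]
tool_rot: [-0.329, -3.122, 0.004]
ft_force: [-0.7, 0.2, 0.1]
grip_width: 0.997
grip_force: 0.0
```

jog_arm([
  {"tx": 0,"ty": 0,"tz": 4,"wx": 0,"wy": 0,"wz": 0,"gripper": 1.0},
  {"tx": 0,"ty": 0,"tz": 5,"wx": 0,"wy": 0,"wz": 0,"gripper": 0.5},
  {"tx": 0,"ty": 0,"tz": 5,"wx": 0,"wy": 0,"wz": 0,"gripper": 0.5},
  {"tx": 0,"ty": 0,"tz": 5,"wx": 0,"wy": 0,"wz": 0,"gripper": 0.5},
  {"tx": 0,"ty": 0,"tz": 5,"wx": 0,"wy": 0,"wz": 0,"gripper": 0.5},
], grip_force=40)

```text
time: 17.22
position: [0.5401, 0.2673, 0.0345]
tool_rot: [0.323, 3.123, 0.002]
ft_force: [0.4, -0.6, -0.3]
grip_width: 0.781
grip_force: 0.0
```

jog_arm([
  {"tx": 0,"ty": 0,"tz": 0,"wx": 0,"wy": 0,"wz": 0,"gripper": 0.5},
  {"tx": 0,"ty": 0,"tz": 0,"wx": 0,"wy": 0,"wz": 0,"gripper": 0.5},
  {"tx": 0,"ty": 0,"tz": 0,"wx": 0,"wy": 0,"wz": 0,"gripper": 0.5},
  {"tx": 0,"ty": 0,"tz": 0,"wx": 0,"wy": 0,"wz": 0,"gripper": 0.5},
  {"tx": 0,"ty": 0,"tz": 0,"wx": 0,"wy": 0,"wz": 0,"gripper": 0.5},
])

```text
time: 17.63
position: [0.5399, 0.2676, 0.0342]
tool_rot: [0.322, 3.124, 0.003]
ft_force: [-0.4, 0.3, 5.5]
grip_width: 0.688
grip_force: 39.9
```

Run:
```python
from h import *
s=ctrl.get_state();print(s['time'],s['position'],s['joint_positions'].round(2),s['ft_force'],s['torque'])
d=vision.get_image('scene');cv2.imwrite('pics/s8.png',cv2.resize(d['color'][190:350,180:380],None,fx=4,fy=3.75,interpolation=2))
```

```text
17.6333 [0.53987346 0.26759021 0.03417051] [-0.79  0.39  0.35  1.79 -0.16  0.99  0.98] [-0.35339075  0.25649731  5.53261097] [0.30396044 0.07458608 0.03352731]
```

View pics/s8.png

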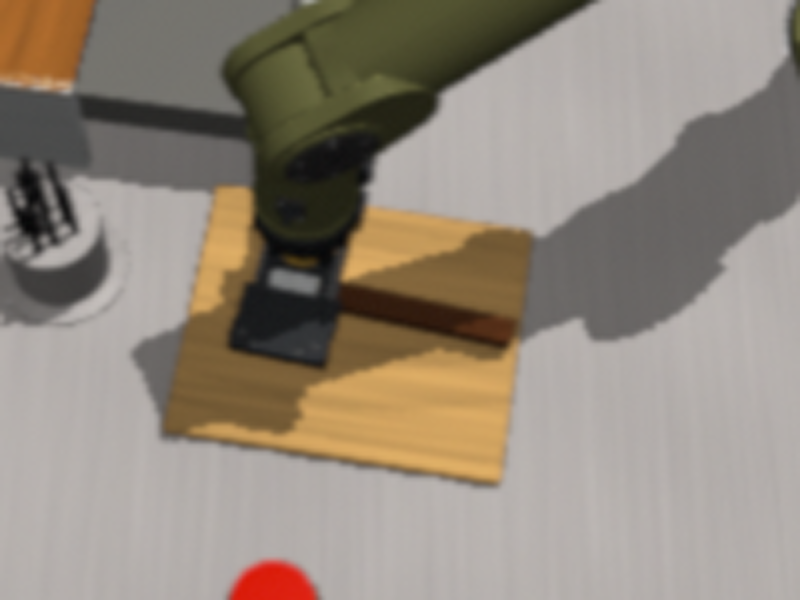

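jog_arm([
  {"tx": 0,"ty": 0,"tz": -4,"wx": 0,"wy": 0,"wz": 0,"gripper": 0.5},
  {"tx": 0,"ty": 0,"tz": -14,"wx": 0,"wy": 0,"wz": 0,"gripper": 0.5},
  {"tx": 0,"ty": 0,"tz": -34,"wx": 0,"wy": 0,"wz": 0,"gripper": 0.5},
  {"tx": 0,"ty": 0,"tz": -59,"wx": 0,"wy": 0,"wz": 0,"gripper": 0.5},
  {"tx": 0,"ty": 0,"tz": -84,"wx": 0,"wy": 0,"wz": 0,"gripper": 0.5},
], grip_force=50)

```text
time: 18.1
position: [0.538, 0.2658, 0.1171]
tool_rot: [-0.323, -3.123, 0.004]
ft_force: [0.1, 0.8, -1.8]
grip_width: 0.686
grip_force: 49.9
```

jog_arm([
  {"tx": 2,"ty": 0,"tz": -25,"wx": 0,"wy": 0,"wz": 0,"gripper": 0.5},
  {"tx": 4,"ty": 0,"tz": -50,"wx": 0,"wy": 0,"wz": 0,"gripper": 0.5},
  {"tx": 6,"ty": -5,"tz": -72,"wx": 0,"wy": 0,"wz": 0.02,"gripper": 0.5},
  {"tx": 8,"ty": -15,"tz": -84,"wx": 0,"wy": 0,"wz": 0.07,"gripper": 0.5},
  {"tx": 8,"ty": -30,"tz": -88,"wx": 0,"wy": 0,"wz": 0.15,"gripper": 0.5},
])

```text
time: 18.52
position: [0.5254, 0.2405, 0.2077]
tool_rot: [0.556, 3.09, 0.004]
ft_force: [-0.1, 0.3, -3.5]
grip_width: 0.685
grip_force: 49.9
```

Run:
```python
from h import *
s=ctrl.get_state();print(s['time'],s['position'],s['joint_positions'].round(2),s['ft_force'],s['torque'],s['grip_width']);print(inc((.6168,-.0552,.2),-.133))
```

```text
18.5167 [0.52536256 0.24047529 0.20773466] [-0.83  0.18  0.4   1.67 -0.07  1.3   0.8 ] [-0.11904009  0.34229887 -3.46757744] [ 0.00376605 -0.04812016 -0.05807382] 0.6849371192754629
([-188.8, -245.3, 7.3], [0.004, -0.001, 1.348])
```

jog_arm([
  {"tx": -14,"ty": -18,"tz": 0,"wx": 0,"wy": 0,"wz": 0.1,"gripper": 0.5},
  {"tx": -29,"ty": -38,"tz": 0,"wx": 0,"wy": 0,"wz": 0.2,"gripper": 0.5},
  {"tx": -44,"ty": -58,"tz": 0,"wx": 0,"wy": 0,"wz": 0.31,"gripper": 0.5},
  {"tx": -60,"ty": -78,"tz": 0,"wx": 0,"wy": 0,"wz": 0.42,"gripper": 0.5},
  {"tx": -75,"ty": -98,"tz": 0,"wx": 0,"wy": 0,"wz": 0.53,"gripper": 0.5},
])

```text
time: 18.93
position: [0.5609, 0.1194, 0.2049]
tool_rot: [-1.354, -2.834, 0.002]
ft_force: [0.7, 0.7, -2.6]
grip_width: 0.691
grip_force: 49.9
```

Run:
```python
from h import *
s=ctrl.get_state();print(s['position'],s['grip_width']);print(inc((.6168,-.0552,.2),-.133))
```

```text
[0.56088152 0.11935401 0.20491894] 0.6906030870092736
([-170.9, -66.1, 4.9], [-0.001, 0.0, 0.812])
```

jog_arm([
  {"tx": -27,"ty": -10,"tz": 0,"wx": 0,"wy": 0,"wz": 0.11,"gripper": 0.5},
  {"tx": -54,"ty": -21,"tz": 0,"wx": 0,"wy": 0,"wz": 0.22,"gripper": 0.5},
  {"tx": -81,"ty": -31,"tz": 0,"wx": 0,"wy": 0,"wz": 0.33,"gripper": 0.5},
  {"tx": -106,"ty": -41,"tz": 0,"wx": 0,"wy": 0,"wz": 0.44,"gripper": 0.5},
  {"tx": -130,"ty": -50,"tz": 0,"wx": 0,"wy": 0,"wz": 0.55,"gripper": 0.5},
])

```text
time: 19.35
position: [0.6042, -0.0133, 0.2049]
tool_rot: [-2.074, -2.359, 0.002]
ft_force: [0.9, 0.6, -3.1]
grip_width: 0.688
grip_force: 49.9
```

Run:
```python
from h import *
s=ctrl.get_state();print(s['position'],s['grip_width']);print(inc((.6168,-.0552,.2),-.133))
```

```text
[ 0.60421812 -0.01327673  0.20493649] 0.6882626341178674
([-43.2, 7.1, 4.9], [-0.001, 0.0, 0.262])
```

jog_arm([
  {"tx": -18,"ty": 3,"tz": 0,"wx": 0,"wy": 0,"wz": 0.1,"gripper": 0.5},
  {"tx": -33,"ty": 5,"tz": 2,"wx": 0,"wy": 0,"wz": 0.19,"gripper": 0.5},
  {"tx": -41,"ty": 7,"tz": 4,"wx": 0,"wy": 0,"wz": 0.25,"gripper": 0.5},
  {"tx": -43,"ty": 7,"tz": 5,"wx": 0,"wy": 0,"wz": 0.262,"gripper": 0.5},
  {"tx": -43,"ty": 7,"tz": 5,"wx": 0,"wy": 0,"wz": 0.262,"gripper": 0.5},
])

```text
time: 19.77
position: [0.6167, -0.0536, 0.1995]
tool_rot: [-2.358, -2.075, 0.003]
ft_force: [-1.0, 0.8, -3.6]
grip_width: 0.686
grip_force: 49.9
```

Run:
```python
from h import *
s=ctrl.get_state();print(s['time'],s['position'],s['grip_width'],s['joint_positions'].round(2));print(inc((.6168,-.0552,.097),-.133))
for n in('scene','top'):
    for t in('mallet','drawer'):print(n,t,[(np.round(b['bbox']).tolist(),round(b['conf'],2)) for b in vision.spot_in(n,t)])
    cv2.imwrite(f'pics/{n}9.png',vision.get_image(n)['color'])
# expected handle end & brown pixels
yaw=-.133-np.pi/2;u=np.array([np.cos(yaw),np.sin(yaw)]);h=s['position'][:2]
zc=s['position'][2]-.018+.025
e=[*(h-.175*u),zc];print('exp end',e,proj('scene',[e]),proj('top',[e]))
a=cv2.imread('pics/scene9.png');x,y=proj('scene',[e])[0].astype(int)
hs=cv2.cvtColor(a[y-30:y+30,x-40:x+40],cv2.COLOR_BGR2HSV);m=cv2.inRange(hs,(0,90,25),(14,255,130));ys,xs=np.nonzero(m);print(len(xs),[(v.min(),v.max()) for v in(xs+x-40,ys+y-30)] if len(xs) else '')
```

```text
19.7667 [ 0.61674751 -0.05360999  0.19949318] 0.6861268269483053 [-0.54  0.32  0.73  1.59 -0.22  1.32  0.09]
([-1.5, 0.4, 102.5], [-0.002, 0.001, 0.005])
scene mallet [([249.0, 265.0, 310.0, 283.0], 0.56), ([109.0, 113.0, 274.0, 236.0], 0.5)]
scene drawer [([199.0, 133.0, 277.0, 229.0], 0.91)]
top mallet [([288.0, 236.0, 313.0, 299.0], 0.89), ([166.0, 191.0, 196.0, 253.0], 0.58)]
top drawer [([226.0, 137.0, 331.0, 215.0], 0.6)]
exp end [np.float64(0.6399539543707844), np.float64(0.11984450185509603), np.float64(0.20649318381063234)] [[223.62474672 201.09306863]] [[225.68782234 156.92513013]]
498 [(np.int64(191), np.int64(233)), (np.int64(171), np.int64(208))]
```

```bash
cat > chk.py <<'E'
from h import *
def handle(img,n,h,yaw,z,lo=.06,hi=.2):
    """brown pixels of the handle -> component near expected axis; end point pixel and line"""
    u=-np.array([np.cos(yaw),np.sin(yaw)])
    P=[[*(h+u*d+w*np.array([-u[1],u[0]])),z] for d,w in((lo,-.03),(hi,-.03),(hi,.03),(lo,.03))]
    M=np.zeros(img.shape[:2],np.uint8);cv2.fillConvexPoly(M,proj(n,P).astype(int),255)
    m=cv2.inRange(cv2.cvtColor(img,cv2.COLOR_BGR2HSV),(0,70,20),(14,255,120))&M
    k,lab,st,_=cv2.connectedComponentsWithStats(m)
    if k<2:return print(n,'none')
    i=1+st[1:,4].argmax();ys,xs=np.nonzero(lab==i);W=atz(n,np.c_[xs,ys].astype(float),z)[:,:2]-h
    v=np.array([-u[1],u[0]]);a,b=W@u,W@v;s,c=np.polyfit(a,b,1)
    print(n,'px',st[i,4],'along',a.min().round(3),a.max().round(3),'lat mean',b.mean().round(4),'slope',s.round(3))
E
python3 - <<'E'
from chk import *
for n in('scene','top'):handle(cv2.imread(f'pics/{n}9.png'),n,np.array([.6167,-.0536]),-.133-np.pi/2,.2065+.011)
E
```

```text
scene px 284 along 0.056 0.183 lat mean 0.0013 slope -0.011
top px 324 along 0.06 0.173 lat mean 0.0024 slope 0.004
```

jog_arm([
  {"tx": 0,"ty": -3,"tz": 12,"wx": 0,"wy": 0,"wz": 0,"gripper": 0.5},
  {"tx": 0,"ty": -3,"tz": 34,"wx": 0,"wy": 0,"wz": 0,"gripper": 0.5},
  {"tx": 0,"ty": -3,"tz": 56,"wx": 0,"wy": 0,"wz": 0,"gripper": 0.5},
  {"tx": 0,"ty": -3,"tz": 74,"wx": 0,"wy": 0,"wz": 0,"gripper": 0.5},
  {"tx": 0,"ty": -3,"tz": 84,"wx": 0,"wy": 0,"wz": 0,"gripper": 0.5},
])

```text
time: 20.48
position: [0.6125, -0.0518, 0.1128]
tool_rot: [-2.355, -2.075, 0.005]
ft_force: [-1.0, 0.5, -3.0]
grip_width: 0.688
grip_force: 49.9
```

jog_arm([
  {"tx": 0,"ty": 0,"tz": 4,"wx": 0,"wy": 0,"wz": 0,"gripper": 0.5},
  {"tx": 0,"ty": 0,"tz": 7,"wx": 0,"wy": 0,"wz": 0,"gripper": 0.5},
  {"tx": 0,"ty": 0,"tz": 9,"wx": 0,"wy": 0,"wz": 0,"gripper": 0.5},
  {"tx": 0,"ty": 0,"tz": 11,"wx": 0,"wy": 0,"wz": 0,"gripper": 0.5},
  {"tx": 0,"ty": 0,"tz": 12,"wx": 0,"wy": 0,"wz": 0,"gripper": 0.5},
])

```text
time: 20.9
position: [0.6152, -0.0525, 0.1048]
tool_rot: [2.357, 2.075, 0.002]
ft_force: [-0.4, 0.3, -2.1]
grip_width: 0.683
grip_force: 49.9
```

jog_arm([
  {"tx": 0,"ty": 0,"tz": 1,"wx": 0,"wy": 0,"wz": 0,"gripper": 0.5},
  {"tx": 0,"ty": 0,"tz": 2,"wx": 0,"wy": 0,"wz": 0,"gripper": 0.5},
  {"tx": 0,"ty": 0,"tz": 3,"wx": 0,"wy": 0,"wz": 0,"gripper": 0.5},
  {"tx": 0,"ty": 0,"tz": 4,"wx": 0,"wy": 0,"wz": 0,"gripper": 0.5},
  {"tx": 0,"ty": 0,"tz": 4.5,"wx": 0,"wy": 0,"wz": 0,"gripper": 0.5},
])

```text
time: 21.32
position: [0.6146, -0.0524, 0.0995]
tool_rot: [-2.358, -2.076, -0.0]
ft_force: [0.1, -0.4, -2.9]
grip_width: 0.691
grip_force: 49.9
```

jog_arm([
  {"tx": 0,"ty": 0,"tz": 0.6,"wx": 0,"wy": 0,"wz": 0,"gripper": 0.5},
  {"tx": 0,"ty": 0,"tz": 1.2,"wx": 0,"wy": 0,"wz": 0,"gripper": 0.5},
  {"tx": 0,"ty": 0,"tz": 1.8,"wx": 0,"wy": 0,"wz": 0,"gripper": 0.5},
  {"tx": 0,"ty": 0,"tz": 2,"wx": 0,"wy": 0,"wz": 0,"gripper": 0.5},
  {"tx": 0,"ty": 0,"tz": 2,"wx": 0,"wy": 0,"wz": 0,"gripper": 0.5},
])

```text
time: 21.73
position: [0.615, -0.0525, 0.0983]
tool_rot: [2.358, 2.076, 0.001]
ft_force: [-2.1, -0.1, 3.0]
grip_width: 0.688
grip_force: 49.9
```

Contact as predicted (0.098). Release and rise.

jog_arm([
  {"tx": 0,"ty": 0,"tz": 0,"wx": 0,"wy": 0,"wz": 0,"gripper": 0.85},
  {"tx": 0,"ty": 0,"tz": 0,"wx": 0,"wy": 0,"wz": 0,"gripper": 0.85},
  {"tx": 0,"ty": 0,"tz": 0,"wx": 0,"wy": 0,"wz": 0,"gripper": 0.85},
  {"tx": 0,"ty": 0,"tz": 0,"wx": 0,"wy": 0,"wz": 0,"gripper": 0.85},
  {"tx": 0,"ty": 0,"tz": -4,"wx": 0,"wy": 0,"wz": 0,"gripper": 0.85},
])

```text
time: 22.15
position: [0.6141, -0.0524, 0.1009]
tool_rot: [-2.357, -2.076, 0.002]
ft_force: [0.3, 0.2, 1.2]
grip_width: 0.839
grip_force: 0.0
```

jog_arm([
  {"tx": 0,"ty": 0,"tz": -12,"wx": 0,"wy": 0,"wz": 0,"gripper": 0.85},
  {"tx": 0,"ty": 0,"tz": -30,"wx": 0,"wy": 0,"wz": 0,"gripper": 0.85},
  {"tx": 0,"ty": 0,"tz": -60,"wx": 0,"wy": 0,"wz": 0,"gripper": 0.85},
  {"tx": 0,"ty": 0,"tz": -95,"wx": 0,"wy": 0,"wz": 0,"gripper": 0.85},
  {"tx": 0,"ty": -15,"tz": -125,"wx": 0,"wy": 0,"wz": 0,"gripper": 0.85},
])

```text
time: 22.57
position: [0.6015, -0.0509, 0.2295]
tool_rot: [2.356, 2.074, 0.002]
ft_force: [0.6, 0.2, 0.7]
grip_width: 0.851
grip_force: 0.0
```

jog_arm([
  {"tx": 20,"ty": -15,"tz": -10,"wx": 0,"wy": 0,"wz": 0,"gripper": 0.85},
  {"tx": 50,"ty": -35,"tz": -15,"wx": 0,"wy": 0,"wz": 0,"gripper": 0.85},
  {"tx": 85,"ty": -50,"tz": -15,"wx": 0,"wy": 0,"wz": 0,"gripper": 0.85},
  {"tx": 120,"ty": -60,"tz": -15,"wx": 0,"wy": 0,"wz": 0,"gripper": 0.85},
  {"tx": 155,"ty": -70,"tz": -15,"wx": 0,"wy": 0,"wz": 0,"gripper": 0.85},
])

```text
time: 22.98
position: [0.5496, 0.1133, 0.2435]
tool_rot: [2.359, 2.075, 0.005]
ft_force: [0.2, 1.4, -0.5]
grip_width: 0.849
grip_force: 0.0
```

jog_arm([
  {"tx": 35,"ty": -10,"tz": 0,"wx": 0,"wy": 0,"wz": 0,"gripper": 0.85},
  {"tx": 70,"ty": -20,"tz": 0,"wx": 0,"wy": 0,"wz": 0,"gripper": 0.85},
  {"tx": 105,"ty": -20,"tz": 0,"wx": 0,"wy": 0,"wz": 0,"gripper": 0.85},
  {"tx": 140,"ty": -20,"tz": 0,"wx": 0,"wy": 0,"wz": 0,"gripper": 0.85},
  {"tx": 170,"ty": -20,"tz": 0,"wx": 0,"wy": 0,"wz": 0,"gripper": 0.85},
])

```text
time: 23.4
position: [0.5514, 0.2861, 0.2429]
tool_rot: [-2.356, -2.078, -0.003]
ft_force: [0.8, 0.2, 0.5]
grip_width: 0.849
grip_force: 0.0
```

Run:
```python
from chk import *
s=ctrl.get_state();print(s['time'],s['position'],s['ft_force'])
h=np.array([.615,-.0525])
for n in('scene','top'):
    im=vision.get_image(n)['color'];cv2.imwrite(f'pics/{n}10.png',im)
    handle(im,n,h,-.133-np.pi/2,.115)
    for t in('mallet','drawer','drawer_handle','carton','sauce','mayo','jar','dish','holder'):print(n,t,[(np.round(b['bbox']).tolist(),round(b['conf'],2)) for b in vision.spot_in(n,t)])
    print('exp head top',proj(n,[[*h,.129]]))
```

```text
23.4 [0.55139798 0.28613472 0.24294332] [0.81559166 0.20717774 0.46160375]
scene px 212 along 0.059 0.175 lat mean 0.0001 slope 0.014
scene mallet [([222.0, 162.0, 236.0, 218.0], 0.78), ([316.0, 173.0, 342.0, 183.0], 0.48)]
scene drawer [([200.0, 135.0, 266.0, 226.0], 0.86)]
scene drawer_handle [([198.0, 134.0, 271.0, 226.0], 0.61)]
scene carton [([223.0, 60.0, 249.0, 107.0], 0.59)]
scene sauce [([255.0, 55.0, 272.0, 109.0], 0.56)]
scene mayo [([280.0, 60.0, 296.0, 104.0], 0.79), ([297.0, 117.0, 319.0, 136.0], 0.53)]
scene jar [([239.0, 336.0, 264.0, 369.0], 0.58), ([280.0, 59.0, 298.0, 104.0], 0.24)]
scene dish [([295.0, 118.0, 317.0, 136.0], 0.51)]
scene holder [([176.0, 232.0, 210.0, 278.0], 0.73)]
exp head top [[234.780324   167.07434823]]
top px 260 along 0.059 0.169 lat mean 0.0024 slope -0.012
top mallet [([227.0, 167.0, 296.0, 186.0], 0.87), ([287.0, 236.0, 312.0, 300.0], 0.62)]
top drawer [([218.0, 137.0, 331.0, 215.0], 0.92), ([138.0, 171.0, 221.0, 259.0], 0.7)]
top drawer_handle [([220.0, 138.0, 333.0, 218.0], 0.87), ([400.0, 223.0, 435.0, 245.0], 0.56)]
top carton []
top sauce [([390.0, 148.0, 430.0, 190.0], 0.68), ([395.0, 188.0, 433.0, 218.0], 0.66)]
top mayo [([402.0, 222.0, 432.0, 243.0], 0.71)]
top jar [([90.0, 184.0, 117.0, 208.0], 0.92), ([401.0, 221.0, 432.0, 245.0], 0.19)]
top dish [([351.0, 248.0, 376.0, 275.0], 0.79), ([226.0, 162.0, 293.0, 185.0], 0.66)]
top holder [([178.0, 122.0, 214.0, 161.0], 0.85), ([400.0, 225.0, 437.0, 246.0], 0.39)]
exp head top [[283.82188586 171.44836612]]
```

jog_arm([
  {"tx": 0,"ty": 0,"tz": 0,"wx": 0,"wy": 0,"wz": 0,"gripper": 0.85},
  {"tx": 0,"ty": 0,"tz": 0,"wx": 0,"wy": 0,"wz": 0,"gripper": 0.85},
  {"tx": 0,"ty": 0,"tz": 0,"wx": 0,"wy": 0,"wz": 0,"gripper": 0.85},
  {"tx": 0,"ty": 0,"tz": 0,"wx": 0,"wy": 0,"wz": 0,"gripper": 0.85},
  {"tx": 0,"ty": 0,"tz": 0,"wx": 0,"wy": 0,"wz": 0,"gripper": 0.85},
])

```text
time: 24.82
position: [0.5516, 0.2833, 0.2416]
tool_rot: [-2.358, -2.076, -0.0]
ft_force: [-0.1, 1.0, 0.2]
grip_width: 0.85
grip_force: 0.0
```

```bash
python3 -c "
from h import *
print(ctrl.close_job())"
```

```text
the job is handed in; nothing more can be done
None
```

The job is handed in at about 25 s with no verdict returned: camera measurements put the mallet flat in the open drawer's wide bay and the bystanders where they were, but I viewed 11 pictures, one over the limit of 10.

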